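Seat the counting rotor on the tablet counter's drive and lock it

TASK

Fit the blue counting rotor into the round pocket of the white tablet counter: its underside must find the cross-shaped drive by feel, so shuffle and turn it to and fro under light pressure until it drops fully home, flush with the top, never forcing the sprung drive down to its stop. Then slide the orange catch all the way over its rim to lock it, and let go. Be gentle with the counter, and leave the other rotors and the rest of the counter top where they are.

Things in the scene. Friction and masses are not known exactly. Their poses are not given: they have to be found in the camera images.
- rotor_blue: blue plastic counting rotor, about 90 g, standing upright on the dark rubber mat (4 mm thick). Origin: centre of its underside; z up. A disc 64 mm across and 22 mm high, with a grip bar on top, 40 mm long (along its own x), 20 mm wide (along its own y), from 22 to 58 mm above the origin. The underside has two slots crossing at the centre, along its x and y, each 8.5 mm wide and 10 mm deep, open at the rim.
- counter: white tablet counter, 200 x 240 x 75 mm (own x, y, z), fixed; its place and yaw differ each time. Origin: centre of its underside. The top face is 75 mm above the origin and flat but for the catch.
- pocket (a point): centre of the mouth of the round pocket, level with the counter's top face (axes as the counter's; 30 mm to the counter's -y from its middle). The pocket is 69 mm across (2.5 mm looser all round than the rotor) and 22 mm deep, so the seated rotor's disc is flush with the top and its grip bar stands 36 mm above it.
- pocket_floor (a point): centre of the pocket's floor (axes as the counter's). Here stands the steel cross drive: arms 6 mm wide, 48 mm across, 8 mm high, at an unknown yaw (same each quarter turn), turning only above 0.15 N m. A rotor not lined up (to about 3 degrees and 1 mm) stands on it, 8 mm proud, less as the drive is pressed down; lined up, it drops home onto the floor, and the drive then carries no load.
- drive_lift (a joint): how far the cross drive is pressed down on its spring, m: 0 when free or engaged, 0.004 at its stop. It starts to sink at about 0.5 N and takes 3 N more for each mm (12 N at the stop, which would strain it).
- catch (a joint): travel of the orange catch, m: 0 is fully open (tongue tip 48 mm from the pocket axis), 0.024 is fully closed (tongue 8 mm over the rotor's rim, 2.5 mm above the counter's top face, too low for a rotor that stands proud). It slides towards the pocket, along the counter's -y; stays where it is left, friction 1.5 N. It starts open to within 4 mm.
- catch_tab (a point): top centre of the catch's upright tab (moves with the catch), 90 mm from the pocket axis on the counter's +y side when open, 40 mm above the top face. The tab is 14 mm (counter's x) by 16 mm (counter's y), 34 mm tall, and clear on all sides.
- rotor_green: identical to the blue rotor but green; a bystander on the mat
- rotor_yellow: identical to the blue rotor but yellow; a bystander on the mat
- bottle: white tablet bottle, 48 mm across, 85 mm high, a bystander; origin: centre of its underside
- amber: amber bottle, 44 mm across, 75 mm high, a bystander; origin: centre of its underside
- tray: clear tray of tablets, 130 x 170 x 22 mm, a bystander; origin: centre of its underside
- spatula: small spatula, 170 mm long, a bystander
- mouse: white computer mouse, 62 mm across, 33 mm high, a bystander; origin: centre of its underside
Things that resemble listed ones, but are neither listed nor needed, are in the scene too. Of the things that look like the rotor_blue, the smallest one is meant.

How it is judged:
By the outcome, as a careful person would: the job done as asked, in the order asked, and still so for the second after the job is handed in, with the robot touching nothing.
It also fails if it takes over 72 s, if anything falls off the work surface, if the arm or the gripper's body presses on something with over 40 N, if the wrist force passes 120 N, or if a joint passes its speed limit or range.

ROBOT

A 6-joint arm with a two-finger parallel gripper is mounted at the origin on the work surface. World frame = base frame: x ahead of the robot, y to its left, z up, the work surface at z = 0. Lengths are in m, angles in rad, forces in N, time in s.
With the tool pointing down it reaches from about 0.225 to 0.875 m from the base axis. Payload 3.4 kg.
Tool frame: the origin (TCP) lies at the very end of the fingers, on their centre line; the grasp point (between the pads) lies manip.pinch_z behind it (manip.pinch_z is the distance from the TCP to the grasp point, in m); z points along the fingers, y is the direction in which the jaws open and shut (so a half turn about z gives the same grasp; the last joint's range is limited). The gripper opens to 85 mm and grips with 20 to 120 N. Pads are 22 mm wide; open, the fingers measure 114 mm over their backs; the gripper's body (76 mm by 85 mm) begins 54 mm behind the grasp point. The pads swing forward as they close: fully open they stand 13 mm farther back than shut.
Start: joints at [-1.428, 0.276, 1.505, -0, 1.361, -0.121], TCP at [0.15, -0.555, 0.231] pointing down, gripper open.
Joint ranges: [-2.89, 2.89], [-0.75, 2.08], [0.22, 2.7], [-1.18, 4.32], [0.11, 2.71], [-2.7, 2.7]. Speed limits (rad/s): [2.57, 2.57, 3.14, 3.14, 3.14, 3.14].

INTERFACE

Orientations are given as a unit quaternion [w, x, y, z].
In Python, from rig import manip, imaging, workorder gives the robot as it stands.
- The arm moves only by the tool apply_moves, never from a script. Its argument "moves" is one flat list of numbers, 7 for each row, row after row: the finger opening in m, from 0 to 0.0854, then the shift along the tool's x, y, z in m, then the turn, a rotation vector about the tool's x, y, z in rad. In form: [jaw, tx, ty, tz, rx, ry, rz, jaw, tx, ty, tz, rx, ry, rz, ...]. A call has exactly 8 rows; each row shifts and turns the pose as measured when the row begins, along the tool's axes as they then stand; what a row does not reach is not made up. A row lasts 1/12 s, in which the tool goes at most 41.7 mm and 7.16 degrees, less where a joint would pass 70% of its speed; a pose out of reach is approached as far as the arm can. A call with a gripper value outside its range is refused whole. The fingers move at their own pace and stop on an object; "newtons" is the grip in N (left out, the last holds). Time passes only in rows, so rows that do not move let the fingers close, or fill a call up. It gives the time, the measured TCP pose, the force and the opening at its end, in the units of the state.
- manip.get_state(): the state, without advancing time (a new reading comes with each control period).
- imaging.get_image(name): name is "scene" or "top" or "wrist"; returns a dict with "image" (420x560x3 uint8, red, green, blue), "range_z" (420x560 float32, m along the optical axis (not along the pixel's ray), 0 where there is no reading), "fx", "fy", "cx", "cy" (pixels), "R" (3x3) and "t" (3): a world point X has camera coordinates R X + t. Camera axes: x right, y down, z forward; pixel columns grow to the right and rows downward; lengths in m; the calibration is good to about 2 mm. The wrist camera is an equidistant fisheye: a pixel r from the principal point sees the ray r / f radians off the axis. A picture is of the moment at which its call begins.
- workorder.sign_off(): hands the job in, once; it reports no verdict.
The state is a dict: "clock": time; "qpos": joint angles; "qd": joint speeds; "effort": joint torques, N m; "position": TCP position; "ee_rot": TCP orientation; "contact_force": force on the tool from outside, world axes, zero at the start; "moment": the same for the moment, N m; "width": finger opening in m.
Only numpy, scipy, OpenCV 4.12 (cv2) and the standard library are available. Lean on these libraries where they do the work, as an engineer would, in place of code of your own. Each camera call takes 0.05 s, during which the arm holds its last target.

## Working session

There is one attempt and no reset: what is moved stays moved. The work goes in short steps, Python scripts to look and compute and a tool call to move; the robot and the scene stay as the last step left them, time stands still between calls to the robot, and variables do not carry over. Pictures are saved under pics/ and viewed, and the job is handed in when it is done.

Besides the shell and the picture viewer there is one more tool, called after ">>>" as name(argument=value, ...), one argument or row to a line, values as JSON. apply_moves: Moves the arm, as the interface text tells. Its arguments: {"type":"object","properties":{"moves":{"type":"array"},"newtons":{"type":"number"}},"required":["moves"]}

```bash
ls; mkdir -p pics
python3 - <<'E'
from rig import manip, imaging
import cv2,json
print(manip.pinch_z, manip.get_state())
for n in ["scene","top","wrist"]:
    d=imaging.get_image(n)
    cv2.imwrite(f"pics/{n}0.png",d["image"][:,:,::-1])
    print(n,d["fx"],d["cx"],d["cy"],d["R"],d["t"])
E
```

```text
pics
0.0187 {'clock': 0.0, 'qpos': array([-1.42799231e+00,  2.76619671e-01,  1.50612613e+00, -1.11029114e-05,
        1.36070502e+00, -1.21023256e-01]), 'qd': array([ 0.00072805,  0.00191977,  0.00150686,  0.00027809,  0.00101427,
       -0.00272159]), 'effort': array([-9.16305180e-04, -4.16773868e+01, -2.45801729e+01, -2.98503064e-04,
        1.10333925e-02,  9.95504053e-06]), 'position': array([ 0.14984969, -0.55458671,  0.23042844]), 'ee_rot': array([-9.28967848e-04,  9.91311425e-01,  1.31532488e-01, -1.55458451e-05]), 'contact_force': array([ 0.20573068,  0.23660183, -0.10561971]), 'moment': array([-0.00933322,  0.00672797,  0.06143668]), 'width': 0.08531911283407696}
scene 472.52753850095684 276.0699647631777 208.98654408004367 [[ 0.76302093  0.64636102 -0.00406139]
 [ 0.45076504 -0.53660467 -0.71334866]
 [-0.46326012  0.54246923 -0.70079754]] [-0.43619798 -0.17910836  1.59786148]
top 523.8177556241195 278.6624188663299 210.43455778604454 [[ 0.00667114 -0.99986172  0.01523304]
 [-0.99606662 -0.00799027 -0.08824649]
 [ 0.088356   -0.01458442 -0.99598218]] [0.01076773 0.56293359 1.52287001]
wrist 325.19226210127806 281.5487686486982 205.10979041154476 [[ 0.2606252  -0.96543901 -0.00141939]
 [-0.91572658 -0.24767023  0.31639262]
 [-0.30580932 -0.08116012 -0.94862727]] [-0.57464424 -0.04077626  0.38016603]
```

View pics/scene0.png

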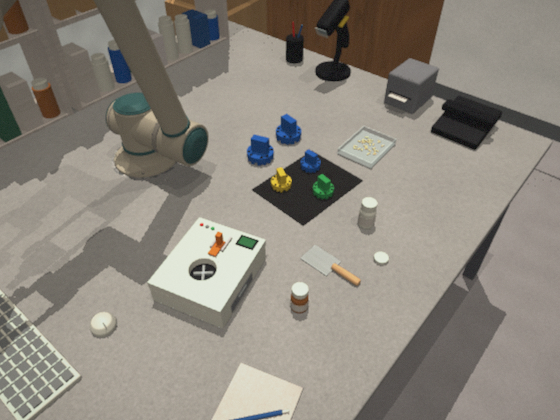

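View pics/top0.png

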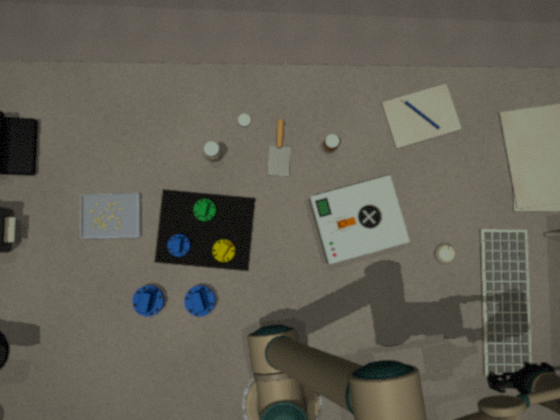

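View pics/wrist0.png

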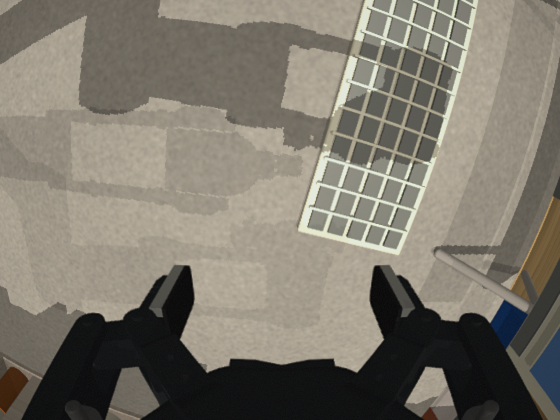

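Blue candidates in the top view are (178,245), small and on the mat, and (149,300) and (201,300), both larger and off the mat. By the description it should be (178,245). I'll measure it and crop in close to check.

```bash
cat > h.py <<'E'
import numpy as np, cv2
from rig import manip, imaging
def cloud(d):
    Z=d["range_z"]; h,w=Z.shape
    v,u=np.mgrid[:h,:w].astype(float)
    X=np.stack([(u-d["cx"])/d["fx"]*Z,(v-d["cy"])/d["fy"]*Z,Z],-1)
    return (X-d["t"])@d["R"]
def ray(d,u,v,z):
    c=np.array([(u-d["cx"])/d["fx"],(v-d["cy"])/d["fy"],1.]); o=-d["R"].T@d["t"]; r=d["R"].T@c
    return o+r*(z-o[2])/r[2]
def hsv(d): return cv2.cvtColor(d["image"],cv2.COLOR_RGB2HSV)
def rect(P):
    (c,s,a)=cv2.minAreaRect(P[:,:2].astype(np.float32)*1000); return np.round(c,1),np.round(s,1),round(a,1)
E
python3 - <<'E'
from h import *
for n in ["top","scene"]:
    d=imaging.get_image(n); W=cloud(d); H=hsv(d); ok=d["range_z"]>0
    print(n)
    blue=((H[...,0]>100)&(H[...,0]<130)&(H[...,1]>120)&(H[...,2]>50)&ok).astype(np.uint8)
    k,l,st,c=cv2.connectedComponentsWithStats(blue)
    for i in range(1,k):
        if st[i,4]<150: continue
        P=W[l==i]; 
        if np.abs(P[:,:2]).max()>1: continue
        T=P[P[:,2]>P[:,2].max()-0.008]
        print("blue",c[i].round(),st[i,4],"zmax",P[:,2].max().round(4),"all",rect(P),"top",rect(T),len(T))
    org=((H[...,0]<14)&(H[...,1]>170)&(H[...,2]>120)&ok&(W[...,2]>0.07)&(W[...,2]<0.14))
    P=W[org]; T=P[P[:,2]>0.105]; L=P[P[:,2]<0.09]
    print("org",len(P),P[:,2].max(),"tab",rect(T),T.mean(0),"low",rect(L))
    wh=(np.abs(W[...,2]-0.075)<0.006)&ok&(H[...,1]<60)&(H[...,2]>130)
    k,l,st,c=cv2.connectedComponentsWithStats(wh.astype(np.uint8))
    i=1+st[1:,4].argmax(); P=W[l==i]; print("counter",c[i].round(),st[i],P[:,2].mean(),rect(P))
    im=d["image"][:,:,::-1]
    if n=="top":
        a=cv2.resize(im[220:330,110:260],(600,440),interpolation=cv2.INTER_CUBIC); cv2.imwrite("pics/cropb.png",a)
        a=cv2.resize(im[165:275,300:420],(720,660),interpolation=cv2.INTER_CUBIC)[:600]; cv2.imwrite("pics/cropc.png",a)
E
```

```text
top
blue [178. 245.] 433 zmax 0.0708 all (array([459.5, 312.8]), array([69.2, 67.5]), 43.6) top (array([459.3, 309.5]), array([17.7, 37.6]), 87.0) 41
blue [148. 300.] 698 zmax 0.0899 all (array([298.1, 390.7]), array([85.1, 86.4]), 46.4) top (array([298.2, 391. ]), array([26.5, 53.9]), 75.2) 84
blue [200. 300.] 697 zmax 0.0878 all (array([300.1, 241.4]), array([84.4, 85.2]), 81.7) top (array([297.9, 243. ]), array([54.4, 27.8]), 17.8) 130
org 6 0.11050114991688932 tab (array([ 527., -158.]), array([0., 0.]), 0.0) [ 0.52703551 -0.15800444  0.11050115] low (array([ 521.3, -164.4]), array([16.2, 18.2]), 18.9)
counter [361. 220.] [ 311  175   98   89 4531] 0.0749731500189376 (array([ 536.3, -216.2]), array([199.9, 240.4]), 15.9)
scene
blue [202.  28.] 794 zmax 0.1519 all (array([-470.9,  713.5]), array([108.3, 135.5]), 0.5) top (array([-470. ,  675.7]), array([55.7, 93.4]), 87.5) 75
blue [120.  67.] 439 zmax 0.15 all (array([-454.4,  242.7]), array([63.6, 38.1]), 43.7) top (array([-450.6,  233.5]), array([40.5, 17.4]), 34.9) 16
blue [288. 130.] 514 zmax 0.0859 all (array([304.4, 380.2]), array([84.1, 77.5]), 39.8) top (array([301.3, 387.1]), array([25.2, 53.7]), 75.3) 64
blue [260. 150.] 566 zmax 0.0868 all (array([306.8, 230.5]), array([83.7, 71.5]), 47.0) top (array([300.4, 236.7]), array([52.5, 24. ]), 16.4) 67
blue [310. 162.] 343 zmax 0.0678 all (array([457.5, 298.4]), array([72.6, 63.6]), 19.5) top (array([461. , 302.1]), array([37.9, 15.8]), 3.4) 38
org 158 0.1239820768284633 tab (array([178.5, 226. ]), array([996.3, 950.8]), 67.4) [ 0.44203252 -0.12623554  0.11426358] low (array([ 497.3, -161.7]), array([ 43.8, 118.6]), 58.0)
counter [206. 265.] [ 148  217  118   95 5253] 0.07558360673846799 (array([ 535.9, -217.8]), array([203.4, 244.7]), 15.7)
```

View pics/cropb.png

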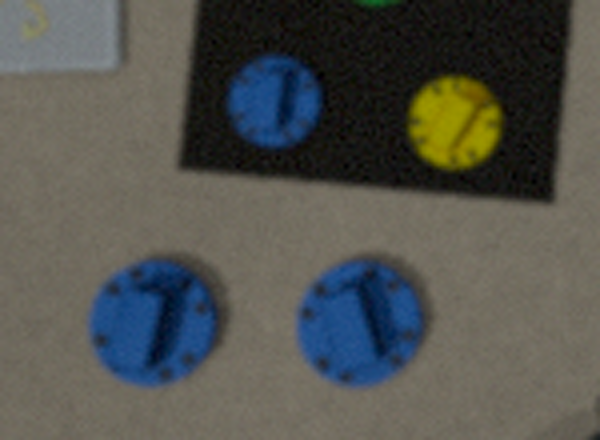

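View pics/cropc.png

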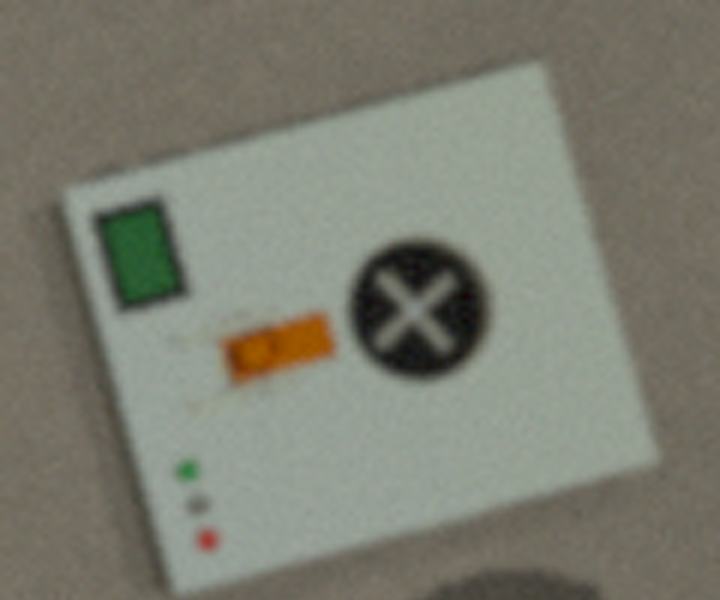

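```bash
cat >> h.py <<'E'
def contour_world(d,mask,z):
    cs,_=cv2.findContours(mask.astype(np.uint8),cv2.RETR_EXTERNAL,cv2.CHAIN_APPROX_NONE)
    c=max(cs,key=cv2.contourArea)[:,0,:]
    return np.array([ray(d,u,v,z)[:2] for u,v in c])
E
python3 - <<'E'
from h import *
for n in ["top","scene"]:
    d=imaging.get_image(n); W=cloud(d); H=hsv(d); ok=d["range_z"]>0
    box=(np.abs(W[...,0]-0.46)<0.06)&(np.abs(W[...,1]-0.308)<0.06)
    m=(H[...,0]>100)&(H[...,0]<130)&(H[...,1]>120)&(H[...,2]>40)&box
    P=contour_world(d,m,0.026)*1000
    print(n,"rotor disc enclosing circle@26",cv2.minEnclosingCircle(P.astype(np.float32)))
    # by cloud: disc-top points
    D=W[m&(np.abs(W[...,2]-0.026)<0.006)]*1000; print("disc pts",len(D),rect(D/1000))
    box=(np.abs(W[...,0]-0.544)<0.05)&(np.abs(W[...,1]+0.246)<0.05)
    m=(H[...,2]<110)&box
    P=contour_world(d,m,0.075)*1000
    print("pocket",cv2.fitEllipse(P.astype(np.float32)),cv2.minEnclosingCircle(P.astype(np.float32)))
    # cross: bright pixels inside
    c=np.array([.5443,-.2457]); 
    V=np.array([[ray(d,u,v,0.061)[:2] for u in range(560)] for v in range(420)])-c if n=="top" else None
    if V is not None:
        r=np.hypot(V[...,0],V[...,1]); s=(r<0.023)&(r>0.010)
        g=d["image"].sum(-1).astype(float); ang=np.arctan2(V[...,1],V[...,0])[s]; w=g[s]-np.percentile(g[s],30); w[w<0]=0
        print("cross yaw deg",np.degrees(np.angle((w*np.exp(4j*ang)).sum())/4))
        b=(r<0.028)&(g>g[s].mean()); print("cross centroid",(V[b].mean(0)+c))
    org=((H[...,0]<16)&(H[...,1]>150)&(H[...,2]>90)&(np.abs(W[...,0]-0.52)<0.06)&(np.abs(W[...,1]+0.17)<0.07))
    u,v=np.nonzero(org)[::-1]; print("org px",u.min(),u.max(),v.min(),v.max(),len(u))
    P=contour_world(d,org,0.080); print("catch @80",rect(P))
E
```

```text
top rotor disc enclosing circle@26 ((459.2274169921875, 308.4938049316406), 35.52792739868164)
disc pts 241 (array([458.9, 309.1]), array([58.6, 63.8]), 0.5)
pocket ((544.0505981445312, -244.23831176757812), (65.28417205810547, 65.97118377685547), 2.869457244873047) ((543.9627685546875, -244.38455200195312), 33.92766189575195)
cross yaw deg 41.5855934550303
cross centroid [ 0.54427986 -0.244266  ]
org px 338 354 218 227 58
catch @80 (array([ 525. , -176.4]), array([17.9, 47.9]), 14.4)
scene rotor disc enclosing circle@26 ((454.50408935546875, 304.9100341796875), 57.66392517089844)
disc pts 142 (array([463., 300.]), array([62.8, 55.9]), 26.7)
pocket ((550.3201293945312, -252.11915588378906), (44.969764709472656, 57.733726501464844), 143.43820190429688) ((547.7823486328125, -251.1390380859375), 32.03507995605469)
org px 209 224 232 255 174
catch @80 (array([ 519.6, -168.6]), array([28. , 77.9]), 29.1)
```

```bash
cat >> h.py <<'E'
from scipy.spatial.transform import Rotation as Ro
def pose():
    s=manip.get_state(); q=s["ee_rot"]; return s["position"],Ro.from_quat([q[1],q[2],q[3],q[0]])
def down(yaw):
    a=np.radians(yaw); x=[np.cos(a),np.sin(a),0]; y=[np.sin(a),-np.cos(a),0]
    return Ro.from_matrix(np.array([x,y,[0,0,-1]]).T)
def yaw(): 
    m=pose()[1].as_matrix(); return np.degrees(np.arctan2(m[1,0],m[0,0])), m[:,2]
def plan(pos,yw,n,jaw,turn=None):
    """n rows from now; prints rows. turn: forced signed yaw change deg"""
    p,R=pose(); y0=yaw()[0]; T=(yw-y0+180)%360-180 if turn is None else turn
    rows=[]; P=np.array(p); Rc=R
    for i in range(1,n+1):
        Pn=p+(np.array(pos)-p)*i/n; Rn=down(y0+T*i/n)
        t=Rc.inv().apply(Pn-P); r=(Rc.inv()*Rn).as_rotvec()
        rows.append([jaw]+[round(float(a),4) for a in t]+[round(float(a),4) for a in r]); P,Rc=Pn,Rn
    for k in range(0,n,8): print(np.array2string(np.array(rows[k:k+8]),separator=', ',suppress_small=True,max_line_width=200))
def st():
    s=manip.get_state(); print("t",round(s["clock"],2),"pos",s["position"].round(4),"yaw",round(yaw()[0],2),"z",yaw()[1].round(3),"F",s["contact_force"].round(2),"M",s["moment"].round(3),"w",round(s["width"],4),"q",s["qpos"].round(2))
E
python3 - <<'E'
from h import *
plan([.459,.309,.17],180,32,0.085,turn=164.9)
E
```

```text
[[ 0.085 ,  0.0164, -0.0235,  0.0019, -0.0003, -0.0001, -0.0899],
 [ 0.085 ,  0.0184, -0.022 ,  0.0019,  0.    ,  0.    , -0.0899],
 [ 0.085 ,  0.0203, -0.0202,  0.0019,  0.    ,  0.    , -0.0899],
 [ 0.085 ,  0.022 , -0.0183,  0.0019,  0.    ,  0.    , -0.0899],
 [ 0.085 ,  0.0236, -0.0163,  0.0019,  0.    ,  0.    , -0.0899],
 [ 0.085 ,  0.025 , -0.0141,  0.0019,  0.    ,  0.    , -0.0899],
 [ 0.085 ,  0.0261, -0.0118,  0.0019,  0.    ,  0.    , -0.0899],
 [ 0.085 ,  0.0271, -0.0094,  0.0019,  0.    ,  0.    , -0.0899]]
[[ 0.085 ,  0.0278, -0.0069,  0.0019,  0.    ,  0.    , -0.0899],
 [ 0.085 ,  0.0283, -0.0044,  0.0019,  0.    ,  0.    , -0.0899],
 [ 0.085 ,  0.0286, -0.0018,  0.0019,  0.    ,  0.    , -0.0899],
 [ 0.085 ,  0.0287,  0.0007,  0.0019,  0.    ,  0.    , -0.0899],
 [ 0.085 ,  0.0285,  0.0033,  0.0019,  0.    ,  0.    , -0.0899],
 [ 0.085 ,  0.0281,  0.0059,  0.0019,  0.    ,  0.    , -0.0899],
 [ 0.085 ,  0.0274,  0.0084,  0.0019,  0.    ,  0.    , -0.0899],
 [ 0.085 ,  0.0266,  0.0108,  0.0019,  0.    ,  0.    , -0.0899]]
[[ 0.085 ,  0.0255,  0.0131,  0.0019,  0.   
[... 311 characters left out ...]
29,  0.0019,  0.    ,  0.    , -0.0899],
 [ 0.085 ,  0.0151,  0.0244,  0.0019,  0.    ,  0.    , -0.0899],
 [ 0.085 ,  0.0129,  0.0256,  0.0019,  0.    ,  0.    , -0.0899]]
[[ 0.085 ,  0.0105,  0.0267,  0.0019,  0.    ,  0.    , -0.0899],
 [ 0.085 ,  0.0081,  0.0275,  0.0019,  0.    ,  0.    , -0.0899],
 [ 0.085 ,  0.0056,  0.0281,  0.0019,  0.    ,  0.    , -0.0899],
 [ 0.085 ,  0.003 ,  0.0285,  0.0019,  0.    ,  0.    , -0.0899],
 [ 0.085 ,  0.0005,  0.0287,  0.0019,  0.    ,  0.    , -0.0899],
 [ 0.085 , -0.0021,  0.0286,  0.0019,  0.    ,  0.    , -0.0899],
 [ 0.085 , -0.0047,  0.0283,  0.0019,  0.    ,  0.    , -0.0899],
 [ 0.085 , -0.0072,  0.0278,  0.0019,  0.    ,  0.    , -0.0899]]
```

>>> apply_moves(
  moves=[0.085,0.016,-0.024,0,0,0,-0.09,0.085,0.018,-0.022,0,0,0,-0.09,0.085,0.02,-0.02,0,0,0,-0.09,0.085,0.022,-0.018,0,0,0,-0.09,0.085,0.024,-0.016,0,0,0,-0.09,0.085,0.025,-0.014,0,0,0,-0.09,0.085,0.026,-0.012,0,0,0,-0.09,0.085,0.027,-0.009,0,0,0,-0.09],
  newtons=30,
)

```text
clock: 1.02
position: [0.2247, -0.3368, 0.2287]
ee_rot: [0.001, 0.875, 0.484, -0.001]
contact_force: [0.5, -0.1, 0.5]
width: 0.0848
```

Run:
```python
from h import *
st()
plan([.459,.309,.17],180,24,0.085)
```

```text
t 1.02 pos [ 0.2247 -0.3368  0.2287] yaw 57.84 z [-0.    -0.003 -1.   ] F [ 0.54 -0.07  0.51] M [0.03  0.04  0.034] w 0.0848 q [-1.15  0.01  1.83 -0.    1.29 -0.59]
[[ 0.085 ,  0.028 , -0.0061,  0.0024,  0.0015,  0.0031, -0.0888],
 [ 0.085 ,  0.0284, -0.0036,  0.0024,  0.    ,  0.    , -0.0888],
 [ 0.085 ,  0.0286, -0.001 ,  0.0024,  0.    ,  0.    , -0.0888],
 [ 0.085 ,  0.0286,  0.0015,  0.0024,  0.    ,  0.    , -0.0888],
 [ 0.085 ,  0.0283,  0.0041,  0.0024,  0.    ,  0.    , -0.0888],
 [ 0.085 ,  0.0279,  0.0065,  0.0024,  0.    ,  0.    , -0.0888],
 [ 0.085 ,  0.0272,  0.009 ,  0.0024,  0.    ,  0.    , -0.0888],
 [ 0.085 ,  0.0263,  0.0114,  0.0024,  0.    ,  0.    , -0.0888]]
[[ 0.085 ,  0.0252,  0.0137,  0.0024,  0.    ,  0.    , -0.0888],
 [ 0.085 ,  0.0238,  0.0158,  0.0024,  0.    ,  0.    , -0.0888],
 [ 0.085 ,  0.0223,  0.0179,  0.0024,  0.    ,  0.    , -0.0888],
 [ 0.085 ,  0.0207,  0.0198,  0.0024,  0.    ,  0.    , -0.0888],
 [ 0.085 ,  0.0188,  0.0216,  0.0024,  0.    ,  0.    , -0.0888],
 [ 0.085 ,  0.0168,  0.0231,  0.0024,  0.    ,  0.    , -0.0888],
 [ 0.085 ,  0.0147,  0.0245,  0.0024,  0.    ,  0.    , -0.0888],
 [ 0.085 ,  0.0125,  0.0258,  0.0024,  0.    ,  0.    , -0.0888]]
[[ 0.085 ,  0.0102,  0.0268,  0.0024,  0.    ,  0.    , -0.0888],
 [ 0.085 ,  0.0077,  0.0276,  0.0024,  0.    ,  0.    , -0.0888],
 [ 0.085 ,  0.0053,  0.0281,  0.0024,  0.    ,  0.    , -0.0888],
 [ 0.085 ,  0.0027,  0.0285,  0.0024,  0.    ,  0.    , -0.0888],
 [ 0.085 ,  0.0002,  0.0286,  0.0024,  0.    ,  0.    , -0.0888],
 [ 0.085 , -0.0023,  0.0285,  0.0024,  0.    ,  0.    , -0.0888],
 [ 0.085 , -0.0049,  0.0282,  0.0024,  0.    ,  0.    , -0.0888],
 [ 0.085 , -0.0073,  0.0277,  0.0024,  0.    ,  0.    , -0.0888]]
```

>>> apply_moves(
  moves=[0.085,0.028,-0.006,0.002,0,0.003,-0.09,0.085,0.028,-0.004,0.002,0,0,-0.09,0.085,0.029,-0.001,0.002,0,0,-0.09,0.085,0.029,0.002,0.002,0,0,-0.09,0.085,0.028,0.004,0.002,0,0,-0.09,0.085,0.028,0.007,0.002,0,0,-0.09,0.085,0.027,0.009,0.002,0,0,-0.09,0.085,0.026,0.011,0.002,0,0,-0.09],
)

```text
clock: 1.68
position: [0.3007, -0.1098, 0.2134]
ee_rot: [0.005, 0.637, 0.771, 0.0]
contact_force: [1.2, 0.2, 0.8]
width: 0.0849
```

>>> apply_moves(
  moves=[0.085,0.025,0.014,0.002,0,0,-0.09,0.085,0.024,0.016,0.002,0,0,-0.09,0.085,0.022,0.018,0.002,0,0,-0.09,0.085,0.021,0.02,0.002,0,0,-0.09,0.085,0.019,0.022,0.002,0,0,-0.09,0.085,0.017,0.023,0.002,0,0,-0.09,0.085,0.015,0.025,0.002,0,0,-0.09,0.085,0.012,0.026,0.002,0,0,-0.09],
)

```text
clock: 2.35
position: [0.3682, 0.1228, 0.1984]
ee_rot: [0.009, 0.306, 0.952, -0.001]
contact_force: [0.3, -0.0, -0.3]
width: 0.0854
```

Run:
```python
from h import *
st()
plan([.459,.309,.15],180,8,0.085)
```

```text
t 2.35 pos [0.3682 0.1228 0.1984] yaw 144.34 z [ 0.016 -0.008 -1.   ] F [ 0.33 -0.   -0.27] M [-0.024 -0.01  -0.003] w 0.0854 q [ 0.15  0.01  1.92 -0.01  1.2  -0.79]
[[ 0.085 ,  0.0045,  0.0255,  0.0061,  0.0028,  0.0179, -0.0778],
 [ 0.085 ,  0.0023,  0.0258,  0.006 ,  0.    ,  0.    , -0.0778],
 [ 0.085 ,  0.0003,  0.0259,  0.006 ,  0.    ,  0.    , -0.0778],
 [ 0.085 , -0.0017,  0.0258,  0.006 ,  0.    ,  0.    , -0.0778],
 [ 0.085 , -0.0037,  0.0256,  0.006 ,  0.    ,  0.    , -0.0778],
 [ 0.085 , -0.0057,  0.0253,  0.006 ,  0.    ,  0.    , -0.0778],
 [ 0.085 , -0.0076,  0.0248,  0.006 ,  0.    ,  0.    , -0.0778],
 [ 0.085 , -0.0095,  0.0241,  0.006 ,  0.    ,  0.    , -0.0778]]
```

>>> apply_moves(
  moves=[0.085,0.004,0.026,0.006,0.003,0.018,-0.08,0.085,0.002,0.026,0.006,0,0,-0.08,0.085,0,0.026,0.006,0,0,-0.08,0.085,-0.002,0.026,0.006,0,0,-0.08,0.085,-0.004,0.026,0.006,0,0,-0.08,0.085,-0.006,0.025,0.006,0,0,-0.08,0.085,-0.008,0.025,0.006,0,0,-0.08,0.085,-0.01,0.024,0.006,0,0,-0.08],
)

```text
clock: 3.02
position: [0.46, 0.3244, 0.1502]
ee_rot: [0.002, -0.029, 1.0, 0.0]
contact_force: [0.2, 0.0, 0.2]
width: 0.0852
```

```bash
cat >> h.py <<'E'
def wcloud(d):
    Z=d["range_z"]; h,w=Z.shape
    v,u=np.mgrid[:h,:w].astype(float)
    x=(u-d["cx"])/d["fx"]; y=(v-d["cy"])/d["fy"]; r=np.hypot(x,y)+1e-9
    k=np.where(r<1.5,np.tan(np.minimum(r,1.5)),0)/r
    X=np.stack([x*k*Z,y*k*Z,Z],-1)
    return (X-d["t"])@d["R"]
E
python3 - <<'E'
from h import *
st()
d=imaging.get_image("wrist"); cv2.imwrite("pics/w1.png",d["image"][:,:,::-1])
W=wcloud(d); H=hsv(d)
m=(H[...,0]>100)&(H[...,0]<130)&(H[...,1]>120)&(H[...,2]>40)&(d["range_z"]>0)&(np.abs(W[...,0]-0.46)<0.06)&(np.abs(W[...,1]-0.308)<0.06)
P=W[m]; print(len(P),rect(P), "zmax",np.percentile(P[:,2],99.5))
D=P[np.abs(P[:,2]-.026)<.005]; T=P[P[:,2]>.057]; print("disc",rect(D),"top",rect(T),T[:,2].mean())
E
```

```text
t 3.02 pos [0.46   0.3244 0.1502] yaw -176.7 z [ 0.004  0.001 -1.   ] F [0.22 0.03 0.23] M [-0.001  0.049  0.017] w 0.0852 q [ 0.49  0.31  1.66 -0.    1.16 -1.14]
4270 (array([465. , 306.5]), array([72.3, 71.3]), 39.1) zmax 0.06298708313233167
disc (array([458.3, 307.1]), array([63.2, 61.6]), 81.4) top (array([459.1, 306.6]), array([20.1, 39.6]), 84.1) 0.06151031213153386
```

View pics/w1.png

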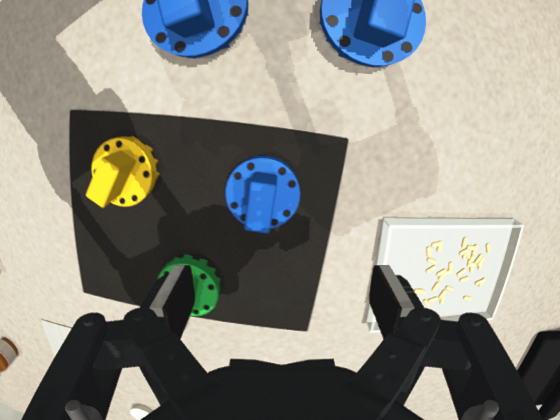

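Run:
```python
from h import *
plan([.459,.3075,.075],175,8,0.045)
```

```text
[[ 0.045 ,  0.0007, -0.0027,  0.0092,  0.0056,  0.0068,  0.0186],
 [ 0.045 ,  0.0006, -0.0027,  0.0093,  0.    ,  0.    ,  0.0185],
 [ 0.045 ,  0.0005, -0.0027,  0.0093,  0.    ,  0.    ,  0.0185],
 [ 0.045 ,  0.0005, -0.0027,  0.0093,  0.    ,  0.    ,  0.0185],
 [ 0.045 ,  0.0004, -0.0027,  0.0093,  0.    ,  0.    ,  0.0185],
 [ 0.045 ,  0.0004, -0.0027,  0.0093,  0.    ,  0.    ,  0.0185],
 [ 0.045 ,  0.0003, -0.0027,  0.0093,  0.    ,  0.    ,  0.0185],
 [ 0.045 ,  0.0003, -0.0027,  0.0093,  0.    ,  0.    ,  0.0185]]
```

>>> apply_moves(
  moves=[0.045,0.001,-0.004,0.009,0.005,0.006,0.02,0.045,0.001,-0.004,0.009,0,0,0.02,0.045,0,-0.004,0.009,0,0,0.02,0.045,0,-0.004,0.009,0,0,0.02,0.045,0,-0.003,0.009,0,0,0.02,0.045,0,-0.002,0.009,0,0,0.02,0.045,0,0,0.009,0,0,0.02,0.045,0,0,0.009,0,0,0.01],
)

```text
clock: 3.73
position: [0.4593, 0.303, 0.0707]
ee_rot: [-0.0, 0.054, 0.999, -0.001]
contact_force: [1.1, -0.0, 0.3]
width: 0.0449
```

Run:
```python
from h import *
st()
plan([.459,.3075,.030],175,8,0.045)
d=imaging.get_image("wrist"); cv2.imwrite("pics/w2.png",d["image"][:,:,::-1])
W=wcloud(d); H=hsv(d)
m=(H[...,0]>100)&(H[...,0]<130)&(H[...,1]>120)&(H[...,2]>40)&(d["range_z"]>0)&(np.abs(W[...,0]-0.46)<0.06)&(np.abs(W[...,1]-0.308)<0.06)
P=W[m]; 
D=P[np.abs(P[:,2]-.026)<.005]; T=P[P[:,2]>.057]; print("disc",rect(D),"top",rect(T),T[:,2].mean())
```

```text
t 3.73 pos [0.4593 0.303  0.0707] yaw 173.81 z [-0.001 -0.002 -1.   ] F [ 1.1  -0.04  0.32] M [ 0.024 -0.042  0.019] w 0.0449 q [ 0.46  0.38  1.79 -0.    0.97 -1.  ]
[[ 0.045 ,  0.0001,  0.0006,  0.0051, -0.0017, -0.0007, -0.0026],
 [ 0.045 ,  0.0001,  0.0006,  0.0051,  0.    ,  0.    , -0.0026],
 [ 0.045 ,  0.0001,  0.0006,  0.0051,  0.    ,  0.    , -0.0026],
 [ 0.045 ,  0.0001,  0.0006,  0.0051,  0.    ,  0.    , -0.0026],
 [ 0.045 ,  0.0001,  0.0006,  0.0051,  0.    ,  0.    , -0.0026],
 [ 0.045 ,  0.0001,  0.0006,  0.0051,  0.    ,  0.    , -0.0026],
 [ 0.045 ,  0.0001,  0.0006,  0.0051,  0.    ,  0.    , -0.0026],
 [ 0.045 ,  0.0001,  0.0006,  0.0051,  0.    ,  0.    , -0.0026]]
disc (array([457.8, 306.6]), array([63.5, 61.1]), 86.7) top (array([459.4, 311. ]), array([28.6, 40.1]), 84.1) 0.06141146222475534
```

View pics/w2.png

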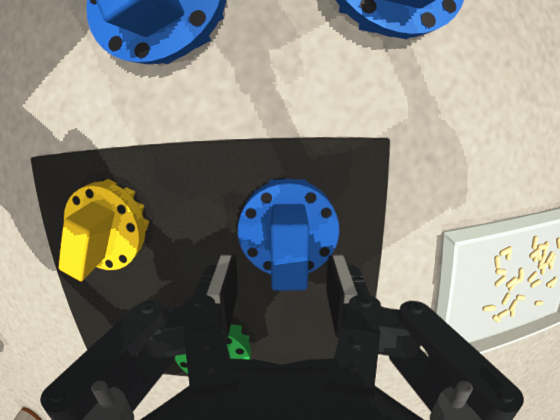

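The bar at (290,250) sits between the pads at x of about 225 and 345, so I'm descending and gripping.

>>> apply_moves(
  moves=[0.045,0,0.001,0.007,-0.002,0,0,0.045,0,0.001,0.007,0,0,0,0.045,0,0.001,0.007,0,0,0,0.045,0,0.001,0.007,0,0,0,0.045,0,0,0.006,0,0,0,0.045,0,0,0.004,0,0,0,0.045,0,0,0.002,0,0,0,0.045,0,0,0,0,0,0],
)

```text
clock: 4.45
position: [0.4588, 0.3076, 0.0239]
ee_rot: [-0.002, 0.054, 0.999, -0.0]
contact_force: [-1.2, -1.2, 1.3]
width: 0.0453
```

Run:
```python
from h import *
st()
d=imaging.get_image("wrist"); cv2.imwrite("pics/w3.png",d["image"][150:,100:460,::-1])
```

```text
t 4.45 pos [0.4588 0.3076 0.0239] yaw 173.84 z [-0.004 -0.001 -1.   ] F [-1.22 -1.19  1.34] M [-0.091  0.089 -0.022] w 0.0453 q [ 0.46  0.44  1.84  0.    0.87 -1.  ]
```

View pics/w3.png

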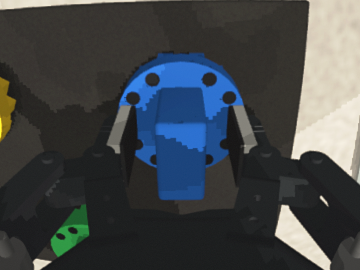

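>>> apply_moves(
  moves=[0.045,0,0,-0.006,0,0,0,0.045,0,0,-0.001,0,0,0,0.018,0,0,0,0,0,0,0.016,0,0,0,0,0,0,0.016,0,0,0,0,0,0,0.016,0,0,0,0,0,0,0.016,0,0,0,0,0,0,0.016,0,0,0,0,0,0],
  newtons=35,
)

```text
clock: 5.17
position: [0.4598, 0.308, 0.0335]
ee_rot: [-0.0, 0.054, 0.999, 0.0]
contact_force: [0.3, -0.1, -1.2]
width: 0.0193
```

Run:
```python
from h import *
st()
```

```text
t 5.17 pos [0.4598 0.308  0.0335] yaw 173.84 z [-0.001  0.001 -1.   ] F [ 0.29 -0.14 -1.24] M [ 0.008 -0.013 -0.041] w 0.0193 q [ 0.46  0.43  1.83  0.    0.89 -1.  ]
```

Run:
```python
from h import *
p,R=pose()
print((.544-p[0],-.2445-p[1]))
```

```text
(np.float64(0.08422110456104115), np.float64(-0.5525286577314684))
```

>>> apply_moves(
  moves=[0.016,0,0,-0.01,0,0,0,0.016,0,0,-0.02,0,0,0,0.016,0,0,-0.025,0,0,0,0.016,0,0,-0.025,0,0,0,0.016,0,0,-0.025,0,0,0,0.016,0,0,-0.025,0,0,0,0.016,0,0,-0.02,0,0,0,0.016,0,0,-0.01,0,0,0],
)

```text
clock: 5.83
position: [0.4565, 0.3062, 0.2002]
ee_rot: [-0.005, 0.054, 0.999, -0.002]
contact_force: [-0.3, 0.2, -0.8]
width: 0.0194
```

Run:
```python
from h import *
st()
d=imaging.get_image("wrist"); cv2.imwrite("pics/w4.png",d["image"][:,:,::-1])
plan([.544,-.2445,.19],131.6,24,0.016)
```

```text
t 5.83 pos [0.4565 0.3062 0.2002] yaw 173.83 z [-0.011 -0.004 -1.   ] F [-0.34  0.25 -0.75] M [ 0.049 -0.012 -0.021] w 0.0194 q [ 0.46  0.26  1.6   0.    1.29 -1.  ]
[[ 0.016 , -0.0061, -0.0224,  0.0005, -0.0034, -0.007 ,  0.0307],
 [ 0.016 , -0.0067, -0.0223,  0.0005,  0.    ,  0.    ,  0.0307],
 [ 0.016 , -0.0074, -0.022 ,  0.0005,  0.    ,  0.    ,  0.0307],
 [ 0.016 , -0.0081, -0.0218,  0.0005,  0.    ,  0.    ,  0.0307],
 [ 0.016 , -0.0088, -0.0215,  0.0005,  0.    ,  0.    ,  0.0307],
 [ 0.016 , -0.0094, -0.0213,  0.0005,  0.    ,  0.    ,  0.0307],
 [ 0.016 , -0.0101, -0.021 ,  0.0005,  0.    ,  0.    ,  0.0307],
 [ 0.016 , -0.0107, -0.0206,  0.0005,  0.    ,  0.    ,  0.0307]]
[[ 0.016 , -0.0113, -0.0203,  0.0005,  0.    ,  0.    ,  0.0307],
 [ 0.016 , -0.0119, -0.0199,  0.0005,  0.    ,  0.    ,  0.0307],
 [ 0.016 , -0.0126, -0.0196,  0.0005,  0.    ,  0.    ,  0.0307],
 [ 0.016 , -0.0131, -0.0192,  0.0005,  0.    ,  0.    ,  0.0307],
 [ 0.016 , -0.0137, -0.0188,  0.0005,  0.    ,  0.    ,  0.0307],
 [ 0.016 , -0.0143, -0.0183,  0.0005,  0.    ,  0.    ,  0.0307],
 [ 0.016 , -0.0149, -0.0179,  0.0005,  0.    ,  0.    ,  0.0307],
 [ 0.016 , -0.0154, -0.0174,  0.0005,  0.    ,  0.    ,  0.0307]]
[[ 0.016 , -0.0159, -0.0169,  0.0005,  0.    ,  0.    ,  0.0307],
 [ 0.016 , -0.0164, -0.0164,  0.0005,  0.    ,  0.    ,  0.0307],
 [ 0.016 , -0.0169, -0.0159,  0.0005,  0.    ,  0.    ,  0.0307],
 [ 0.016 , -0.0174, -0.0154,  0.0005,  0.    ,  0.    ,  0.0307],
 [ 0.016 , -0.0179, -0.0149,  0.0005,  0.    ,  0.    ,  0.0307],
 [ 0.016 , -0.0183, -0.0143,  0.0005,  0.    ,  0.    ,  0.0307],
 [ 0.016 , -0.0188, -0.0137,  0.0005,  0.    ,  0.    ,  0.0307],
 [ 0.016 , -0.0192, -0.0131,  0.0005,  0.    ,  0.    ,  0.0307]]
```

View pics/w4.png

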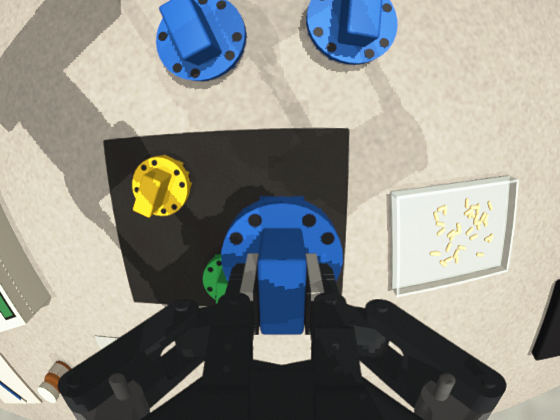

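>>> apply_moves(
  moves=[0.016,-0.006,-0.022,0,-0.003,-0.007,0.031,0.016,-0.007,-0.022,0,0,0,0.031,0.016,-0.007,-0.022,0,0,0,0.031,0.016,-0.008,-0.022,0,0,0,0.031,0.016,-0.009,-0.022,0,0,0,0.031,0.016,-0.009,-0.021,0,0,0,0.031,0.016,-0.01,-0.021,0,0,0,0.031,0.016,-0.011,-0.021,0,0,0,0.031],
)

```text
clock: 6.55
position: [0.4835, 0.1205, 0.2028]
ee_rot: [0.0, 0.178, 0.984, 0.002]
contact_force: [0.8, -0.4, -0.1]
width: 0.0194
```

>>> apply_moves(
  moves=[0.016,-0.011,-0.02,0,0,0,0.031,0.016,-0.012,-0.02,0,0,0,0.031,0.016,-0.013,-0.02,0,0,0,0.031,0.016,-0.013,-0.019,0,0,0,0.031,0.016,-0.014,-0.019,0,0,0,0.031,0.016,-0.014,-0.018,0,0,0,0.031,0.016,-0.015,-0.018,0,0,0,0.031,0.016,-0.015,-0.017,0,0,0,0.031],
)

```text
clock: 7.22
position: [0.5058, -0.0722, 0.1994]
ee_rot: [-0.004, 0.305, 0.952, 0.002]
contact_force: [-0.6, 0.4, -0.7]
width: 0.0193
```

Run:
```python
from h import *
st()
plan([.544,-.2445,.17],131.6,8,0.016)
d=imaging.get_image("wrist"); p,R=pose()
W=wcloud(d); H=hsv(d); L=R.inv().apply((W-p).reshape(-1,3)).reshape(W.shape)
m=(H[...,0]>100)&(H[...,0]<130)&(H[...,1]>120)&(H[...,2]>40)&(d["range_z"]>0)&(np.hypot(L[...,0],L[...,1])<0.06)&(np.abs(L[...,2])<.05)
P=L[m]; print("z hist",np.histogram(P[:,2],bins=20,range=(-.04,.02)))
D=P[P[:,2]>-.001]; T=P[P[:,2]<-.02]; print("disc",rect(D),np.median(D[:,2]),"x",D[:,0].max(),"bar",rect(T),np.median(T[:,2]))
```

```text
t 7.22 pos [ 0.5058 -0.0722  0.1994] yaw 144.52 z [-0.006  0.005 -1.   ] F [-0.55  0.36 -0.73] M [-0.017 -0.022 -0.019] w 0.0193 q [-0.28  0.2   1.69  0.    1.26 -1.23]
[[ 0.016 , -0.0164, -0.0148,  0.0035,  0.0006, -0.0078,  0.0282],
 [ 0.016 , -0.0168, -0.0143,  0.0037,  0.    ,  0.    ,  0.0282],
 [ 0.016 , -0.0172, -0.0138,  0.0037,  0.    ,  0.    ,  0.0282],
 [ 0.016 , -0.0176, -0.0133,  0.0037,  0.    ,  0.    ,  0.0282],
 [ 0.016 , -0.0179, -0.0128,  0.0037,  0.    ,  0.    ,  0.0282],
 [ 0.016 , -0.0183, -0.0123,  0.0037,  0.    ,  0.    ,  0.0282],
 [ 0.016 , -0.0186, -0.0118,  0.0037,  0.    ,  0.    ,  0.0282],
 [ 0.016 , -0.019 , -0.0113,  0.0037,  0.    ,  0.    ,  0.0282]]
z hist (array([   0,    0,    6, 2667,  920,  154,  153,  153,  138,  138,  112,
         98,  102,   95,   95, 3194,  771,  158,  143,   78]), array([-0.04 , -0.037, -0.034, -0.031, -0.028, -0.025, -0.022, -0.019,
       -0.016, -0.013, -0.01 , -0.007, -0.004, -0.001,  0.002,  0.005,
        0.008,  0.011,  0.014,  0.017,  0.02 ]))
disc (array([14.1,  2.5]), array([62.8, 43.6]), 88.9) 0.0075032864245679586 x 0.035930081372764794 bar (array([ 4.5, -3.6]), array([33.4, 40.6]), 88.3) -0.028355553194691685
```

>>> apply_moves(
  moves=[0.016,-0.016,-0.014,0.004,0,-0.008,0.03,0.016,-0.017,-0.014,0.004,0,0,0.03,0.016,-0.017,-0.014,0.004,0,0,0.03,0.016,-0.017,-0.013,0.004,0,0,0.03,0.016,-0.018,-0.012,0.004,0,0,0.03,0.016,-0.018,-0.012,0.003,0,0,0.028,0.016,-0.018,-0.011,0.003,0,0,0.02,0.016,-0.008,-0.005,0,0,0,0],
)

```text
clock: 7.93
position: [0.538, -0.2387, 0.1697]
ee_rot: [-0.002, 0.403, 0.915, -0.001]
contact_force: [-0.6, 0.1, -1.7]
width: 0.0195
```

```bash
cat > held.py <<'E'
from h import *
def held():
    d=imaging.get_image("wrist"); p,R=pose()
    W=wcloud(d); H=hsv(d); L=R.inv().apply((W-p).reshape(-1,3)).reshape(W.shape)
    m=(H[...,0]>100)&(H[...,0]<130)&(H[...,1]>120)&(H[...,2]>40)&(d["range_z"]>0)&(np.hypot(L[...,0],L[...,1])<0.06)&(np.abs(L[...,2])<.05)
    P=L[m]
    D=P[(P[:,2]>.003)&(P[:,2]<.012)]; T=P[P[:,2]<-.025]; print("disc",rect(D),np.median(D[:,2]),"x",D[:,0].max(),"bar",rect(T),np.median(T[:,2]))
    # circle fit to outer rim, front part
    u=[]
    for a in np.radians(np.arange(-60,61,4)):
        s=D@np.array([np.cos(a),np.sin(a),0]); k=np.abs(D@np.array([-np.sin(a),np.cos(a),0]))<.05
        u.append([np.cos(a),np.sin(a),np.percentile(s,99.7)])
    u=np.array(u); A=np.c_[u[:,:2],np.ones(len(u))]; print("support fit cx,cy,r",np.linalg.lstsq(A,u[:,2],rcond=None)[0])
    return d,W
E
python3 - <<'E'
from held import *
st(); d,W=held(); cv2.imwrite("pics/w5.png",d["image"][:,:,::-1])
plan([.544,-.2445,.17],131.6,8,0.016)
d=imaging.get_image("top"); cv2.imwrite("pics/t5.png",cv2.resize(d["image"][150:290,280:460,::-1],(720,560)))
E
```

```text
t 7.93 pos [ 0.538  -0.2387  0.1697] yaw 132.42 z [-0.005 -0.    -1.   ] F [-0.56  0.08 -1.71] M [-0.035 -0.009  0.036] w 0.0195 q [-0.53  0.34  1.57 -0.    1.24 -1.27]
disc (array([11.,  0.]), array([63. , 44.2]), 88.8) 0.007792036564365262 x 0.033140032979496324 bar (array([1.9, 0. ]), array([39.8, 20.3]), 0.9) -0.02810973401687412
support fit cx,cy,r [0.00127881 0.00022784 0.03160171]
[[ 0.016 , -0.0009,  0.0001, -0.    , -0.004 , -0.0021,  0.0018],
 [ 0.016 , -0.0009,  0.0001, -0.    ,  0.    ,  0.    ,  0.0018],
 [ 0.016 , -0.0009,  0.0001, -0.    ,  0.    ,  0.    ,  0.0018],
 [ 0.016 , -0.0009,  0.0001, -0.    ,  0.    ,  0.    ,  0.0018],
 [ 0.016 , -0.0009,  0.0001, -0.    ,  0.    ,  0.    ,  0.0018],
 [ 0.016 , -0.0009,  0.0001, -0.    ,  0.    ,  0.    ,  0.0018],
 [ 0.016 , -0.0009,  0.0001, -0.    ,  0.    ,  0.    ,  0.0018],
 [ 0.016 , -0.0009,  0.0001, -0.    ,  0.    ,  0.    ,  0.0018]]
```

View pics/w5.png

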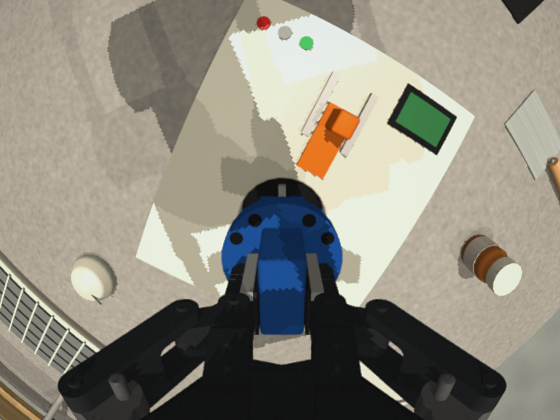

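Run:
```python
from h import *
st()
d=imaging.get_image("wrist"); W=wcloud(d); H=hsv(d)
m=(np.abs(W[...,2]-.075)<.005)&(d["range_z"]>0)&(np.abs(W[...,0]-.54)<.2)&(np.abs(W[...,1]+.22)<.2)
k,l,s,c=cv2.connectedComponentsWithStats(m.astype(np.uint8)); i=1+s[1:,4].argmax(); P=W[l==i]
print(rect(P),P[:,2].mean())
P2=P[:,:2].astype(np.float32)*1000
# floor points of pocket
f=(W[...,2]<.066)&(W[...,2]>.045)&(np.hypot(W[...,0]-.544,W[...,1]+.2445)<.05)&(d["range_z"]>0)
F=W[f]; print(len(F),np.histogram(F[:,2],bins=10))
# orange tab
o=(H[...,0]<16)&(H[...,1]>150)&(H[...,2]>90)&(np.abs(W[...,0]-.525)<.06)&(np.abs(W[...,1]+.17)<.07)
T=W[o]; print("tab",rect(T[T[:,2]>.11]),T[:,2].max(),"tongue",rect(T[T[:,2]<.09]))
# rim support in +toolx direction: top-face points adjacent to pocket
c0=np.array([.544,-.2445])
rel=W[...,:2]-c0; r=np.hypot(rel[...,0],rel[...,1]); a=np.degrees(np.arctan2(rel[...,1],rel[...,0]))
for t in range(90,180,10):
    q=m&(np.abs(a-t)<3)&(r<.06); print(t,np.sort(r[q])[:4].round(4) if q.any() else None)
```

```text
t 8.03 pos [ 0.5379 -0.2377  0.1701] yaw 132.43 z [-0.005  0.001 -1.   ] F [-0.15 -0.21 -0.11] M [0.071 0.04  0.019] w 0.0195 q [-0.53  0.34  1.57 -0.    1.24 -1.27]
(array([ 536.9, -217.7]), array([201.5, 240.8]), 15.8) 0.07471506707985945
1202 (array([108, 797, 200,   8,   7,  10,  45,  20,   2,   5]), array([0.05085468, 0.05235039, 0.05384609, 0.0553418 , 0.0568375 ,
       0.05833321, 0.05982891, 0.06132462, 0.06282032, 0.06431603,
       0.06581173]))
tab (array([ 504.9, -167.4]), array([46.9, 15.5]), 14.9) 0.3126060616574857 tongue (array([ 525.7, -178.5]), array([22.4, 51.7]), 16.0)
90 [0.032  0.0325 0.0326 0.0326]
100 [0.0317 0.032  0.0321 0.0326]
110 [0.0318 0.0319 0.0322 0.0323]
120 [0.032  0.0325 0.0325 0.0327]
130 [0.0323 0.0324 0.0327 0.0327]
140 [0.0323 0.0327 0.0328 0.0329]
150 [0.0323 0.0325 0.0329 0.0333]
160 [0.0328 0.0328 0.033  0.0332]
170 [0.0328 0.0331 0.0333 0.0336]
```

View pics/t5.png

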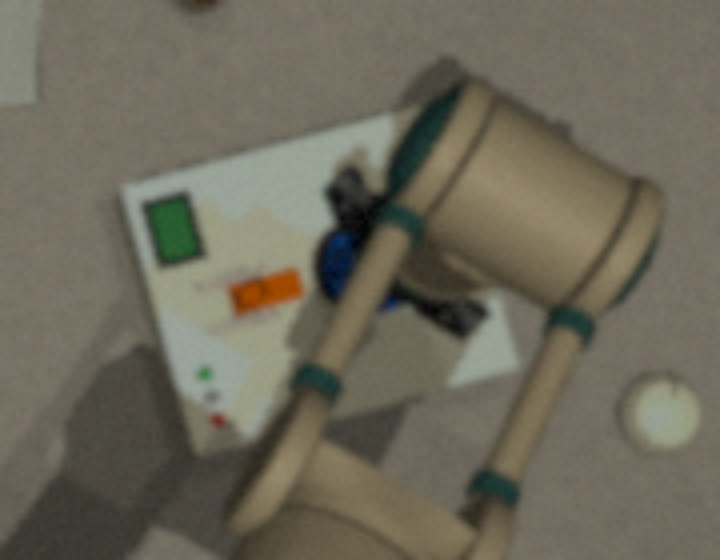

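Run:
```python
from h import *
st()
plan([.546,-.2476,.112],131.6,8,0.016)
```

```text
t 8.08 pos [ 0.5376 -0.2363  0.1704] yaw 132.48 z [-0.005  0.002 -1.   ] F [-0.86  0.47 -0.68] M [-0.038 -0.029 -0.019] w 0.0195 q [-0.53  0.34  1.57 -0.    1.24 -1.27]
[[ 0.016 , -0.0018, -0.0002,  0.0073, -0.0023, -0.0044,  0.0019],
 [ 0.016 , -0.0018, -0.0002,  0.0073,  0.    ,  0.    ,  0.0019],
 [ 0.016 , -0.0018, -0.0002,  0.0073,  0.    ,  0.    ,  0.0019],
 [ 0.016 , -0.0018, -0.0002,  0.0073,  0.    ,  0.    ,  0.0019],
 [ 0.016 , -0.0018, -0.0002,  0.0073,  0.    ,  0.    ,  0.0019],
 [ 0.016 , -0.0018, -0.0002,  0.0073,  0.    ,  0.    ,  0.0019],
 [ 0.016 , -0.0018, -0.0002,  0.0073,  0.    ,  0.    ,  0.0019],
 [ 0.016 , -0.0018, -0.0002,  0.0073,  0.    ,  0.    ,  0.0019]]
```

>>> apply_moves(
  moves=[0.016,-0.003,0,0.01,-0.002,-0.004,0.004,0.016,-0.003,0,0.01,0,0,0.004,0.016,-0.003,0,0.01,0,0,0.004,0.016,-0.003,0,0.01,0,0,0.004,0.016,-0.002,0,0.01,0,0,0,0.016,0,0,0.005,0,0,0,0.016,0,0,0,0,0,0,0.016,0,0,0,0,0,0],
)

```text
clock: 8.75
position: [0.5462, -0.2392, 0.1117]
ee_rot: [-0.002, 0.408, 0.913, 0.002]
contact_force: [-0.3, -0.4, -1.1]
width: 0.0194
```

Run:
```python
from held import *
st(); d,W=held(); cv2.imwrite("pics/w6.png",d["image"][:,:,::-1])
plan([.546,-.2476,.112],131.6,1,0.016)
m=(np.abs(W[...,2]-.075)<.005)&(d["range_z"]>0)
c0=np.array([.545,-.2465])
rel=W[...,:2]-c0; r=np.hypot(rel[...,0],rel[...,1]); a=np.degrees(np.arctan2(rel[...,1],rel[...,0]))
for t in range(60,200,10):
    q=m&(np.abs(a-t)<3)&(r<.06); print(t,np.sort(r[q])[:4].round(4) if q.any() else None)
k,l,s,c=cv2.connectedComponentsWithStats((m&(np.abs(W[...,0]-.54)<.2)&(np.abs(W[...,1]+.22)<.2)).astype(np.uint8)); i=1+s[1:,4].argmax(); P=W[l==i]
print(rect(P),P[:,2].mean())
for i in range(3): print(manip.get_state()["position"])
```

```text
t 8.75 pos [ 0.5462 -0.2392  0.1117] yaw 131.87 z [-0.002  0.005 -1.   ] F [-0.27 -0.44 -1.05] M [-0.002  0.007  0.007] w 0.0194 q [-0.53  0.4   1.63  0.    1.11 -1.26]
disc (array([10.5, -0.3]), array([63. , 43.4]), 88.9) 0.00769276518781124 x 0.03227848265705724 bar (array([ 1. , -0.4]), array([40.4, 20.3]), 0.9) -0.028208274030947684
support fit cx,cy,r [ 0.00023891 -0.00022981  0.03167353]
[[ 0.016 , -0.0061, -0.0057, -0.0002,  0.0017, -0.0055,  0.0046]]
60 [0.0391 0.0395 0.0395 0.0396]
70 [0.0378 0.038  0.0381 0.0383]
80 [0.0366 0.037  0.0371 0.0372]
90 [0.0352 0.0354 0.0358 0.0358]
100 [0.0348 0.0349 0.0353 0.0354]
110 [0.034  0.0341 0.0345 0.0348]
120 [0.034  0.0342 0.0345 0.0346]
130 [0.0343 0.0343 0.0343 0.0343]
140 [0.034  0.0344 0.0345 0.0347]
150 [0.0343 0.0344 0.0347 0.0348]
160 [0.0343 0.0344 0.0344 0.0347]
170 [0.0345 0.0346 0.0347 0.035 ]
180 [0.0344 0.0349 0.0351 0.0354]
190 None
(array([ 536.9, -218.2]), array([201.4, 242. ]), 15.7) 0.07471039289708313
[ 0.54615251 -0.23921224  0.1117999 ]
[ 0.54615251 -0.23921224  0.1117999 ]
[ 0.54615251 -0.23921224  0.1117999 ]
```

View pics/w6.png

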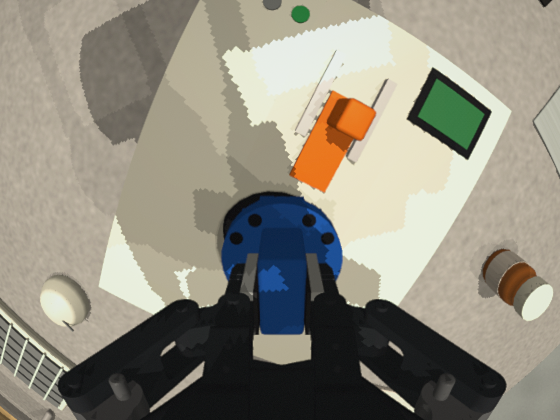

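>>> apply_moves(
  moves=[0.016,-0.003,-0.003,0,0.002,-0.005,0.005,0.016,-0.003,-0.003,0,0,0,0,0.016,0,0,0,0,0,0,0.016,0,0,0,0,0,0,0.016,0,0,0,0,0,0,0.016,0,0,0,0,0,0,0.016,0,0,0,0,0,0,0.016,0,0,0,0,0,0],
)

```text
clock: 9.47
position: [0.5467, -0.2498, 0.1143]
ee_rot: [0.002, 0.411, 0.912, -0.001]
contact_force: [-0.8, 0.3, -1.1]
width: 0.0196
```

Run:
```python
from held import *
st(); d,W=held(); 
plan([.5457,-.2472,.112],131.6,1,0.016)
```

```text
t 9.47 pos [ 0.5467 -0.2498  0.1143] yaw 131.51 z [ 0.004 -0.003 -1.   ] F [-0.81  0.32 -1.12] M [-0.006  0.009 -0.027] w 0.0196 q [-0.54  0.4   1.63 -0.    1.11 -1.27]
disc (array([10.5, -0.3]), array([63.1, 43.7]), 89.9) 0.007659583714263528 x 0.03232260955926464 bar (array([ 0.9, -0.3]), array([39.9, 20.4]), 0.6) -0.028283967258627536
support fit cx,cy,r [ 0.00013771 -0.00022772  0.03179496]
[[ 0.016 ,  0.0027,  0.001 ,  0.0023,  0.0008,  0.0047, -0.0017]]
```

>>> apply_moves(
  moves=[0.016,0.002,0.001,0,0,0.004,0,0.016,0.001,0,0.001,0,0,0,0.016,0,0,0.003,0,0,0,0.016,0,0,0.002,0,0,0,0.016,0,0,0.002,0,0,0,0.016,0,0,0.001,0,0,0,0.016,0,0,0,0,0,0,0.016,0,0,0,0,0,0],
)

```text
clock: 10.18
position: [0.5451, -0.246, 0.1038]
ee_rot: [-0.0, 0.41, 0.912, 0.0]
contact_force: [0.8, -0.2, -1.7]
width: 0.0195
```

Run:
```python
from h import *
st(); plan([.5453,-.2469,.098],131.6,1,0.016)
```

```text
t 10.18 pos [ 0.5451 -0.246   0.1038] yaw 131.53 z [-0.     0.001 -1.   ] F [ 0.75 -0.22 -1.73] M [-0.033  0.033  0.047] w 0.0195 q [-0.54  0.4   1.64  0.    1.09 -1.27]
[[ 0.016 , -0.0008, -0.0004,  0.0058,  0.0005, -0.001 , -0.0012]]
```

>>> apply_moves(
  moves=[0.016,-0.001,0,0.002,0,0,0,0.016,0,0,0.002,0,0,0,0.016,0,0,0.002,0,0,0,0.016,0,0,0.001,0,0,0,0.016,0,0,0.001,0,0,0,0.016,0,0,0,0,0,0,0.016,0,0,0,0,0,0,0.016,0,0,0,0,0,0],
)

```text
clock: 10.85
position: [0.5459, -0.247, 0.0949]
ee_rot: [-0.0, 0.41, 0.912, 0.0]
contact_force: [0.6, 0.1, -1.0]
width: 0.0198
```

Run:
```python
from held import *
st(); plan([.5453,-.2469,.0905],131.6,1,0.016)
d,W=held(); cv2.imwrite("pics/w7.png",d["image"][:,:,::-1])
```

```text
t 10.85 pos [ 0.5459 -0.247   0.0949] yaw 131.53 z [-0.     0.001 -1.   ] F [ 0.56  0.12 -0.98] M [-0.01  -0.027 -0.033] w 0.0198 q [-0.54  0.42  1.65  0.    1.08 -1.27]
[[ 0.016 ,  0.0005, -0.0004,  0.0044,  0.0006, -0.0009, -0.0013]]
disc (array([10.5, -0.4]), array([63.3, 43.8]), 89.5) 0.007663832877896984 x 0.03237244400670232 bar (array([ 1.1, -0.3]), array([39.7, 20.2]), 0.7) -0.028247072749219254
support fit cx,cy,r [ 0.00011005 -0.00021373  0.031861  ]
```

View pics/w7.png

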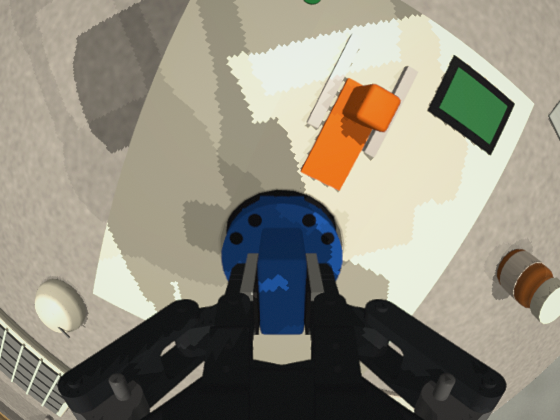

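The rotor at (282,235) is inside the mouth with an even gap at its far rim. I'm lowering it until it touches.

>>> apply_moves(
  moves=[0.016,0,0,0.001,0,0,0,0.016,0,0,0.001,0,0,0,0.016,0,0,0.001,0,0,0,0.016,0,0,0.001,0,0,0,0.016,0,0,0.001,0,0,0,0.016,0,0,0,0,0,0,0.016,0,0,0,0,0,0,0.016,0,0,0,0,0,0],
)

```text
clock: 11.57
position: [0.5463, -0.2472, 0.09]
ee_rot: [0.0, 0.41, 0.912, 0.0]
contact_force: [-0.5, 0.2, -0.1]
width: 0.0195
```

Run:
```python
from h import *
st(); plan([.5453,-.2469,.0905],131.6,1,0.016)
```

```text
t 11.57 pos [ 0.5463 -0.2472  0.09  ] yaw 131.53 z [ 0.001  0.    -1.   ] F [-0.5   0.19 -0.08] M [0.049 0.032 0.054] w 0.0195 q [-0.54  0.42  1.66  0.    1.06 -1.27]
[[ 0.016 ,  0.0009, -0.0006, -0.0005,  0.0009,  0.0003, -0.0012]]
```

>>> apply_moves(
  moves=[0.016,0.0005,-0.0005,0.0005,0,0,0,0.016,0.0005,0,0.0005,0,0,0,0.016,0,0,0.0005,0,0,0,0.016,0,0,0.0005,0,0,0,0.016,0,0,0,0,0,0,0.016,0,0,0,0,0,0,0.016,0,0,0,0,0,0,0.016,0,0,0,0,0,0],
)

```text
clock: 12.23
position: [0.545, -0.2466, 0.0876]
ee_rot: [0.0, 0.41, 0.912, 0.0]
contact_force: [-0.2, 0.3, -1.2]
width: 0.0195
```

Run:
```python
from held import *
st(); d,W=held()
```

```text
t 12.23 pos [ 0.545  -0.2466  0.0876] yaw 131.53 z [ 0.001  0.001 -1.   ] F [-0.22  0.3  -1.24] M [ 0.016  0.012 -0.026] w 0.0195 q [-0.54  0.42  1.66  0.    1.06 -1.27]
disc (array([10.4, -0.3]), array([63.5, 43.9]), 88.8) 0.007631632864771666 x 0.032385969880870405 bar (array([ 1.1, -0.1]), array([20.2, 40. ]), 89.3) -0.02828974185719528
support fit cx,cy,r [ 4.81017375e-05 -2.18799755e-04  3.18401429e-02]
```

>>> apply_moves(
  moves=[0.016,0,0,0.0005,0,0,0,0.016,0,0,0.0005,0,0,0,0.016,0,0,0.0005,0,0,0,0.016,0,0,0.0005,0,0,0,0.016,0,0,0,0,0,0,0.016,0,0,0,0,0,0,0.016,0,0,0,0,0,0,0.016,0,0,0,0,0,0],
)

```text
clock: 12.95
position: [0.545, -0.2466, 0.0853]
ee_rot: [0.0, 0.41, 0.912, 0.0]
contact_force: [-0.1, -0.3, -1.6]
width: 0.0193
```

Run:
```python
from h import *
st()
```

```text
t 12.95 pos [ 0.545  -0.2466  0.0853] yaw 131.53 z [ 0.001  0.001 -1.   ] F [-0.12 -0.28 -1.64] M [-0.023  0.012 -0.007] w 0.0193 q [-0.54  0.42  1.67  0.    1.05 -1.27]
```

There's still no upward force 5 mm below the drive's top, so the slots have found the cross. I'm lowering it onto the floor gently.

>>> apply_moves(
  moves=[0.016,0,0,0.0005,0,0,0,0.016,0,0,0.0005,0,0,0,0.016,0,0,0.0005,0,0,0,0.016,0,0,0.0005,0,0,0,0.016,0,0,0,0,0,0,0.016,0,0,0,0,0,0,0.016,0,0,0,0,0,0,0.016,0,0,0,0,0,0],
)

```text
clock: 13.62
position: [0.545, -0.2466, 0.0831]
ee_rot: [0.0, 0.411, 0.912, 0.0]
contact_force: [-0.5, 0.7, -1.9]
width: 0.0197
```

Run:
```python
from held import *
st(); d,W=held(); cv2.imwrite("pics/w8.png",d["image"][:,:,::-1])
```

```text
t 13.62 pos [ 0.545  -0.2466  0.0831] yaw 131.53 z [ 0.001  0.001 -1.   ] F [-0.46  0.73 -1.9 ] M [ 0.    -0.012 -0.008] w 0.0197 q [-0.54  0.42  1.67  0.    1.05 -1.27]
disc (array([10.4, -0.1]), array([63.5, 44.1]), 89.7) 0.00766218651938968 x 0.03245384097225181 bar (array([ 1. , -0.1]), array([20.2, 39.8]), 89.6) -0.02825715913711743
support fit cx,cy,r [ 0.00016352 -0.0002261   0.03179519]
```

View pics/w8.png

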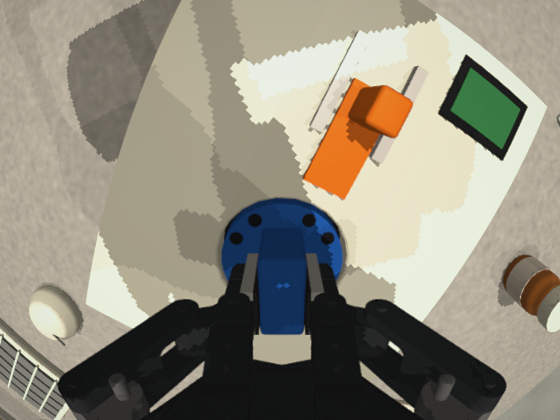

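>>> apply_moves(
  moves=[0.016,0,0,0.0005,0,0,0,0.016,0,0,0.0003,0,0,0,0.016,0,0,0.0003,0,0,0,0.016,0,0,0,0,0,0,0.016,0,0,0,0,0,0,0.016,0,0,0,0,0,0,0.016,0,0,0,0,0,0,0.016,0,0,0,0,0,0],
)

```text
clock: 14.33
position: [0.5452, -0.2467, 0.0822]
ee_rot: [0.0, 0.41, 0.912, 0.0]
contact_force: [-0.0, 1.0, -1.2]
width: 0.0195
```

Run:
```python
from held import *
st(); d,W=held()
```

```text
t 14.33 pos [ 0.5452 -0.2467  0.0822] yaw 131.53 z [ 0.001  0.    -1.   ] F [-0.03  1.01 -1.24] M [0.018 0.057 0.005] w 0.0195 q [-0.54  0.43  1.67  0.    1.04 -1.27]
disc (array([10.4, -0.2]), array([63.6, 43.6]), 89.2) 0.0076476435415662085 x 0.0322492326148305 bar (array([ 1.1, -0.4]), array([39.8, 20.4]), 1.1) -0.028277323650292785
support fit cx,cy,r [ 8.70771034e-05 -2.50865621e-04  3.18646634e-02]
```

>>> apply_moves(
  moves=[0.03,0,0,0,0,0,0,0.045,0,0,0,0,0,0,0.045,0,0,0,0,0,0,0.045,0,0,0,0,0,0,0.045,0,0,-0.01,0,0,0,0.045,0,0,-0.02,0,0,0,0.045,0,0,-0.025,0,0,0,0.045,0,0,-0.025,0,0,0],
)

```text
clock: 15.05
position: [0.5418, -0.2448, 0.1608]
ee_rot: [-0.006, 0.411, 0.912, 0.001]
contact_force: [0.3, -0.1, -0.9]
width: 0.0449
```

Run:
```python
from h import *
st(); d=imaging.get_image("wrist"); p,R=pose(); cv2.imwrite("pics/w9.png",d["image"][:,:,::-1])
W=wcloud(d); H=hsv(d)
m=(H[...,0]>100)&(H[...,0]<130)&(H[...,1]>120)&(H[...,2]>40)&(d["range_z"]>0)&(np.hypot(W[...,0]-.545,W[...,1]+.2465)<.05)
P=W[m]; D=P[P[:,2]<.085]; T=P[P[:,2]>.105]
print("disc z",np.percentile(D[:,2],[5,50,95]),"bar z",np.percentile(T[:,2],[5,50,95]),rect(T),rect(D))
c=(np.abs(W[...,2]-.075)<.008)&(H[...,1]<70)&(np.hypot(W[...,0]-.545,W[...,1]+.2465)<.08)&(d["range_z"]>0); print("top z",np.median(W[c][:,2]))
o=(H[...,0]<16)&(H[...,1]>150)&(H[...,2]>90)&(np.abs(W[...,0]-.525)<.06)&(np.abs(W[...,1]+.17)<.07)
T=W[o]; T=T[T[:,2]<.125]; TT=T[T[:,2]>.111]; print("tab",rect(TT),np.median(TT[:,2]),"tongue",rect(T[T[:,2]<.09]))
```

```text
t 15.05 pos [ 0.5418 -0.2448  0.1608] yaw 131.52 z [-0.01   0.007 -1.   ] F [ 0.3  -0.07 -0.86] M [-0.01  -0.037  0.014] w 0.0449 q [-0.54  0.36  1.56  0.    1.23 -1.27]
disc z [0.07080684 0.07464021 0.07589045] bar z [0.10898384 0.11050378 0.11161761] (array([ 552.4, -239.1]), array([41.1, 39.2]), 41.9) (array([ 544.2, -245.8]), array([65.9, 61.5]), 42.0)
top z 0.07463464637475425
tab (array([ 521., -163.]), array([14.1, 15.6]), 15.1) 0.11494477893683393 tongue (array([ 526.3, -178.7]), array([23.6, 52.8]), 16.1)
```

View pics/w9.png

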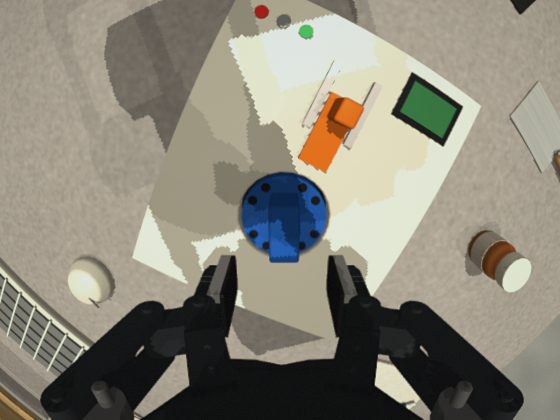

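The disc top (0.0746) is level with the counter top (0.0746) and the bar top is at 0.1105, so the rotor is fully home. Next I'll push the catch tab with the fingers closed, from its +y side.

Run:
```python
from h import *
plan([.5115,-.1293,.15],105.8,7,0)
```

```text
[[ 0.    ,  0.0157,  0.0075,  0.0024,  0.0003, -0.0015,  0.0641],
 [ 0.    ,  0.0161,  0.0065,  0.0024,  0.    ,  0.    ,  0.0641],
 [ 0.    ,  0.0165,  0.0055,  0.0024,  0.    ,  0.    ,  0.0641],
 [ 0.    ,  0.0168,  0.0044,  0.0024,  0.    ,  0.    ,  0.0641],
 [ 0.    ,  0.0171,  0.0033,  0.0024,  0.    ,  0.    ,  0.0641],
 [ 0.    ,  0.0173,  0.0022,  0.0024,  0.    ,  0.    ,  0.0641],
 [ 0.    ,  0.0174,  0.0011,  0.0024,  0.    ,  0.    ,  0.0641]]
```

>>> apply_moves(
  moves=[0,0.016,0.008,0.001,0,0,0.064,0,0.016,0.006,0.001,0,0,0.064,0,0.016,0.006,0.001,0,0,0.064,0,0.017,0.004,0.001,0,0,0.064,0,0.017,0.003,0.001,0,0,0.064,0,0.017,0.002,0.001,0,0,0.064,0,0.017,0.001,0.001,0,0,0.064,0,0,0,0,0,0,0],
)

```text
clock: 15.77
position: [0.5154, -0.1293, 0.1697]
ee_rot: [0.009, 0.613, 0.79, 0.002]
contact_force: [-1.1, 0.3, -0.6]
width: 0.0
```

Run:
```python
from h import *
st()
plan([.5115,-.1293,.15],105.8,1,0)
```

```text
t 15.77 pos [ 0.5154 -0.1293  0.1697] yaw 104.39 z [ 0.017 -0.008 -1.   ] F [-1.09  0.31 -0.58] M [-0.013 -0.028  0.054] w 0.0 q [-0.38  0.24  1.71 -0.    1.17 -0.63]
[[ 0.    ,  0.0012, -0.004 ,  0.0197,  0.0143,  0.0121, -0.0246]]
```

>>> apply_moves(
  moves=[0,0.001,-0.002,0.008,0.014,0.012,-0.025,0,0,-0.002,0.008,0,0,0,0,0,0,0.008,0,0,0,0,0,0,0.008,0,0,0,0,0,0,0.005,0,0,0,0,0,0,0,0,0,0,0,0,0,0,0,0,0,0,0,0,0,0,0,0],
)

```text
clock: 16.43
position: [0.5124, -0.1333, 0.1289]
ee_rot: [0.0, 0.601, 0.799, -0.001]
contact_force: [-0.5, -0.5, -0.5]
width: 0.0001
```

Run:
```python
from h import *
st()
plan([.5115,-.1293,.095],105.8,1,0)
d=imaging.get_image("wrist"); cv2.imwrite("pics/w10.png",d["image"][:,:,::-1])
W=wcloud(d); H=hsv(d)
o=(H[...,0]<16)&(H[...,1]>150)&(H[...,2]>90)&(np.abs(W[...,0]-.525)<.06)&(np.abs(W[...,1]+.17)<.07)
T=W[o]; T=T[T[:,2]<.125]; TT=T[T[:,2]>.111]
if len(TT)>5: print("tab",rect(TT))
```

```text
t 16.43 pos [ 0.5124 -0.1333  0.1289] yaw 106.15 z [-0.    -0.002 -1.   ] F [-0.52 -0.52 -0.47] M [ 0.016 -0.    -0.02 ] w 0.0001 q [-0.38  0.29  1.76 -0.    1.09 -0.67]
[[ 0.    ,  0.0041,  0.0003,  0.0339, -0.0008,  0.0016,  0.0061]]
```

View pics/w10.png

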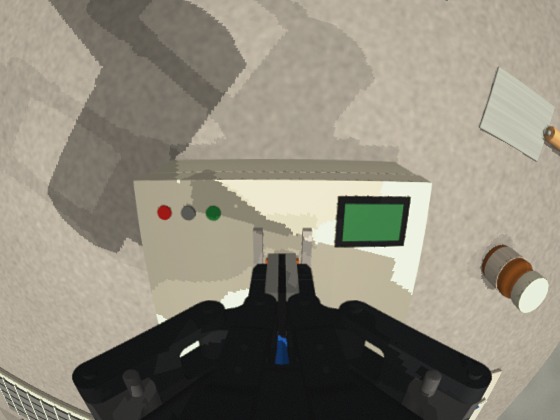

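>>> apply_moves(
  moves=[0,0.002,0,0.005,0,0,0.006,0,0.002,0,0.005,0,0,0,0,0.001,0,0.007,0,0,0,0,0,0,0.007,0,0,0,0,0,0,0.004,0,0,0,0,0,0,0.002,0,0,0,0,0,0,0,0,0,0,0,0,0,0,0,0,0],
)

```text
clock: 17.15
position: [0.5113, -0.1279, 0.0962]
ee_rot: [0.001, 0.603, 0.798, -0.001]
contact_force: [0.4, -0.8, 0.1]
width: -0.0
```

Run:
```python
from h import *
st()
p,R=pose(); pk=np.array([.545,-.2465]); a=np.radians(105.8); e=np.array([np.cos(a),np.sin(a)]); f=np.array([np.sin(a),-np.cos(a)])
print("along",(p[:2]-pk)@e,"across(tool y)",(p[:2]-pk)@f)
d=imaging.get_image("wrist"); cv2.imwrite("pics/w11.png",d["image"][:,:,::-1])
d=imaging.get_image("scene"); cv2.imwrite("pics/s11.png",cv2.resize(d["image"][190:330,130:290,::-1],(640,560)))
```

```text
t 17.15 pos [ 0.5113 -0.1279  0.0962] yaw 105.8 z [ 0.001 -0.002 -1.   ] F [ 0.36 -0.82  0.08] M [-0.04   0.028  0.056] w -0.0 q [-0.38  0.32  1.81 -0.    1.01 -0.65]
along 0.12327605517767776 across(tool y) -9.481963476847096e-05
```

View pics/s11.png

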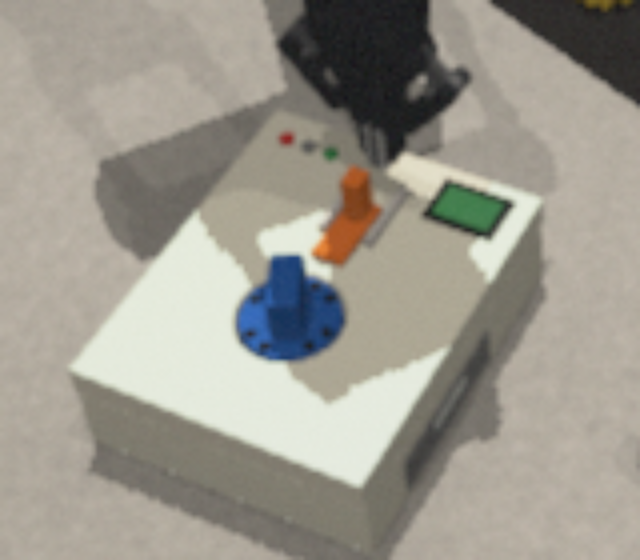

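The picture shows the rotor flush at (290,315), the catch at (350,215), and the fingers behind the tab at (380,150). I'm pushing now.

>>> apply_moves(
  moves=[0,-0.003,0,0,0,0,0,0,-0.003,0,0,0,0,0,0,-0.003,0,0,0,0,0,0,-0.003,0,0,0,0,0,0,-0.003,0,0,0,0,0,0,-0.003,0,0,0,0,0,0,-0.002,0,0,0,0,0,0,-0.001,0,0,0,0,0],
)

```text
clock: 17.92
position: [0.5185, -0.1499, 0.0977]
ee_rot: [0.002, 0.604, 0.797, 0.001]
contact_force: [-0.1, 1.2, 1.0]
width: -0.0002
```

```bash
cat > al.py <<'E'
from h import *
st()
p,R=pose(); pk=np.array([.545,-.2465]); a=np.radians(105.8); e=np.array([np.cos(a),np.sin(a)]); f=np.array([np.sin(a),-np.cos(a)])
print("along",(p[:2]-pk)@e,"across(tool y)",(p[:2]-pk)@f, "Fpush",manip.get_state()["contact_force"][:2]@e)
E
python3 al.py
```

```text
t 17.92 pos [ 0.5185 -0.1499  0.0977] yaw 105.74 z [ 0.003 -0.001 -1.   ] F [-0.06  1.18  1.02] M [0.232 0.021 0.027] w -0.0002 q [-0.41  0.33  1.78  0.    1.02 -0.69]
along 0.10015779052072415 across(tool y) 0.0007600390817089469 Fpush 1.1549497427824482
```

>>> apply_moves(
  moves=[0,-0.002,0,0,0,0,0,0,-0.002,0,0,0,0,0,0,-0.002,0,0,0,0,0,0,-0.002,0,0,0,0,0,0,-0.002,0,0,0,0,0,0,-0.001,0,0,0,0,0,0,-0.001,0,0,0,0,0,0,-0.001,0,0,0,0,0],
)

```text
clock: 18.58
position: [0.5222, -0.1629, 0.0977]
ee_rot: [0.001, 0.604, 0.797, 0.001]
contact_force: [-0.3, 1.4, 0.6]
width: -0.0
```

```bash
python3 al.py
```

```text
t 18.58 pos [ 0.5222 -0.1629  0.0977] yaw 105.73 z [ 0.003  0.    -1.   ] F [-0.28  1.43  0.57] M [ 0.264 -0.028  0.035] w -0.0 q [-0.43  0.34  1.77  0.    1.03 -0.71]
along 0.08661519771406112 across(tool y) 0.0007660458418458498 Fpush 1.4545284927403495
```

>>> apply_moves(
  moves=[0,-0.0005,0,0,0,0,0,0,-0.0005,0,0,0,0,0,0,-0.0005,0,0,0,0,0,0,-0.0005,0,0,0,0,0,0,0,0,0,0,0,0,0,0,0,0,0,0,0,0,0,0,0,0,0,0,0,0,0,0,0,0,0],
)

```text
clock: 19.25
position: [0.5225, -0.1642, 0.0978]
ee_rot: [0.0, 0.604, 0.797, 0.001]
contact_force: [-0.0, 2.5, 1.5]
width: 0.0003
```

```bash
python3 al.py
```

```text
t 19.25 pos [ 0.5225 -0.1642  0.0978] yaw 105.73 z [ 0.003  0.002 -1.   ] F [-0.01  2.5   1.51] M [ 0.338 -0.005 -0.017] w 0.0003 q [-0.43  0.34  1.77  0.    1.03 -0.71]
along 0.08535210021928127 across(tool y) 0.000737005904044754 Fpush 2.409791175495989
```

>>> apply_moves(
  moves=[0,-0.0007,0,0,0,0,0,0,-0.0007,0,0,0,0,0,0,-0.0007,0,0,0,0,0,0,-0.0007,0,0,0,0,0,0,0,0,0,0,0,0,0,0,0,0,0,0,0,0,0,0,0,0,0,0,0,0,0,0,0,0,0],
)

```text
clock: 19.92
position: [0.5224, -0.1641, 0.0978]
ee_rot: [-0.002, 0.604, 0.797, 0.003]
contact_force: [-0.2, 3.0, 1.4]
width: -0.0001
```

```bash
python3 al.py
```

```text
t 19.92 pos [ 0.5224 -0.1641  0.0978] yaw 105.68 z [ 0.001  0.007 -1.   ] F [-0.19  3.03  1.37] M [ 0.545  0.037 -0.081] w -0.0001 q [-0.44  0.34  1.76  0.01  1.04 -0.71]
along 0.08543567833475813 across(tool y) 0.000722529452640035 Fpush 2.9698273298097346
```

The fingers advanced 0 mm while the force and moment rose, so the catch is at its stop. I'm backing off.

>>> apply_moves(
  moves=[0,0.003,0,0,0,0,0,0,0.005,0,0,0,-0.006,0,0,0.006,0,0,0,0,0,0,0.005,0,-0.005,0,0,0,0,0.004,0,-0.02,0,0,0,0,0,0,-0.03,0,0,0,0,0,0,-0.03,0,0,0,0,0,0,-0.02,0,0,0],
)

```text
clock: 20.58
position: [0.5117, -0.141, 0.2017]
ee_rot: [-0.002, 0.603, 0.798, -0.004]
contact_force: [-0.1, 0.3, -0.7]
width: -0.0001
```

>>> apply_moves(
  moves=[0,0.02,0,-0.01,0,0,0,0,0.02,0,-0.01,0,0,0,0,0.02,0,0,0,0,0,0,0.02,0,0,0,0,0,0,0.02,0,0,0,0,0,0,0.01,0,0,0,0,0,0,0,0,0,0,0,0,0,0,0,0,0,0,0],
)

```text
clock: 21.25
position: [0.4843, -0.0328, 0.2323]
ee_rot: [0.01, 0.603, 0.798, -0.003]
contact_force: [-0.7, -0.1, 0.9]
width: -0.0002
```

Run:
```python
from h import *
st()
d=imaging.get_image("top"); W=cloud(d); H=hsv(d); cv2.imwrite("pics/t12.png",d["image"][:,:,::-1])
pk=np.array([.545,-.2465]); a=np.radians(105.8); e=np.array([np.cos(a),np.sin(a)]); f=np.array([np.sin(a),-np.cos(a)])
for n in ["top","scene"]:
    d=imaging.get_image(n); W=cloud(d); H=hsv(d)
    near=(np.hypot(W[...,0]-.535,W[...,1]+.21)<.09)&(d["range_z"]>0)
    o=(H[...,0]<16)&(H[...,1]>150)&(H[...,2]>90)&near
    T=W[o]; s=(T[:,:2]-pk)@e; print(n,"orange along",s.min(),s.max(),"tab",s[T[:,2]>.105],)
    b=(H[...,0]>100)&(H[...,0]<130)&(H[...,1]>120)&near; B=W[b]
    print("blue disc z",np.median(B[B[:,2]<.09][:,2]),"bar z",B[:,2].max())
cv2.imwrite("pics/s12.png",cv2.resize(d["image"][190:330,130:290,::-1],(640,560)))
```

```text
t 21.25 pos [ 0.4843 -0.0328  0.2323] yaw 105.87 z [ 0.012 -0.016 -1.   ] F [-0.67 -0.1   0.88] M [ 0.026 -0.003 -0.034] w -0.0002 q [-0.2   0.13  1.69 -0.01  1.3  -0.47]
top orange along 0.02853018621546728 0.07645935305262908 tab [0.06972122 0.06772997 0.06467371 0.06193564 0.07645935 0.073645
 0.07136504 0.06879669 0.06516091 0.07410735 0.07249088 0.06973058
 0.06568065 0.06049027 0.07594853 0.07292317 0.06995818 0.06489481
 0.06134223 0.07602006 0.07304905 0.07623176 0.07444784]
blue disc z 0.07518104427796776 bar z 0.11694887791044196
scene orange along 0.01782072287048119 0.07098478927011653 tab [0.06786222 0.06752794 0.06844441 0.06431576 0.06388261 0.06621537
 0.06411531 0.06952006 0.05864952 0.06097152 0.06221652 0.05991721
 0.063927   0.06306148 0.06719656 0.05753185 0.05730964 0.05782567
 0.05983515 0.06097838 0.06049235 0.06575565 0.05823157 0.05901026
 0.05616614 0.05712599 0.06163794 0.06358559 0.05892545 0.05863381
 0.05837998 0.05766315 0.06014706 0.06204288 0.05735708 0.05833582
 0.0192286 ]
blue disc z 0.0758572034027898 bar z 0.11547679766497328
```

View pics/s12.png

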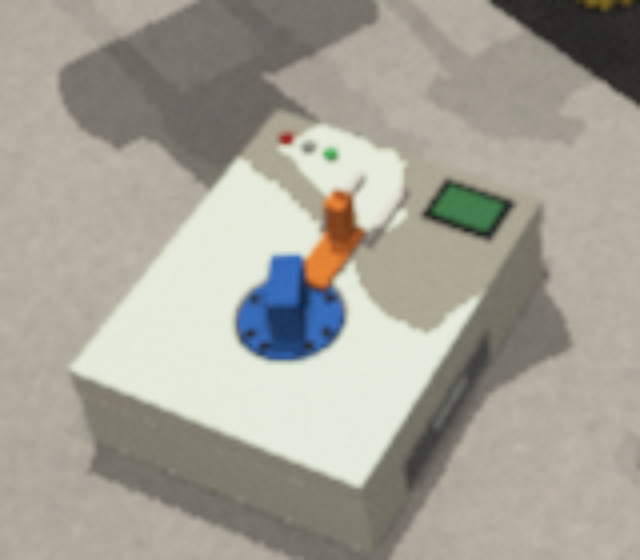

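View pics/t12.png

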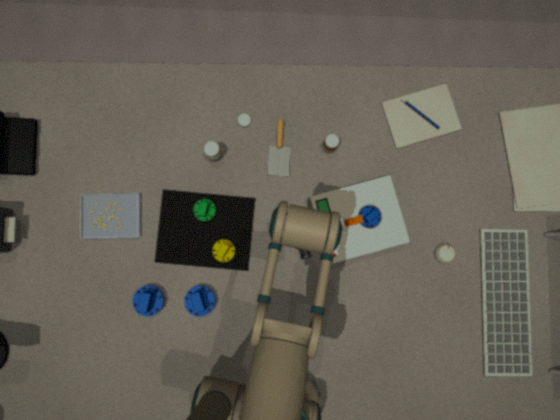

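The tab reads 66 to 68 mm from the axis, where 66 is expected. I'll take a closer wrist view to confirm.

>>> apply_moves(
  moves=[0,-0.03,0,0,0,0,0,0,-0.035,0,0,0,0,0,0,-0.035,0,0,0,0,0,0,-0.035,0,0,0,0,0,0,-0.035,0,0,0,0,0,0,-0.03,0,0,0,0,0,0,0,0,0,0,0,0,0,0,0,0,0,0,0],
)

```text
clock: 22.07
position: [0.5414, -0.2433, 0.2322]
ee_rot: [0.009, 0.606, 0.796, -0.004]
contact_force: [0.5, -0.6, 0.7]
width: -0.0
```

Run:
```python
from h import *
st()
d=imaging.get_image("wrist"); cv2.imwrite("pics/w13.png",d["image"][:,:,::-1])
W=wcloud(d); H=hsv(d); near=(np.hypot(W[...,0]-.535,W[...,1]+.21)<.1)&(d["range_z"]>0)
m=(np.abs(W[...,2]-.075)<.005)&(d["range_z"]>0)&(np.abs(W[...,0]-.54)<.2)&(np.abs(W[...,1]+.22)<.2)
k,l,s,c=cv2.connectedComponentsWithStats(m.astype(np.uint8)); i=1+s[1:,4].argmax(); print("counter",rect(W[l==i]))
o=(H[...,0]<16)&(H[...,1]>150)&(H[...,2]>90)&near; T=W[o]; TT=T[(T[:,2]>.111)&(T[:,2]<.12)]
print("tab",rect(TT)); 
b=(H[...,0]>100)&(H[...,0]<130)&(H[...,1]>120)&near; B=W[b]; D=B[B[:,2]<.082]
pk=np.array([.545,-.2465]); a=np.radians(105.8); e=np.array([np.cos(a),np.sin(a)])
L=T[T[:,2]<.09]; print("tongue tip",((L[:,:2]-pk)@e).min(), "disc",rect(D),np.median(D[:,2]),"tab along",(np.array(rect(TT)[0])/1000-pk)@e)
```

```text
t 22.07 pos [ 0.5414 -0.2433  0.2322] yaw 105.44 z [ 0.01  -0.017 -1.   ] F [ 0.54 -0.55  0.75] M [0.07  0.017 0.022] w -0.0 q [-0.53  0.29  1.48 -0.01  1.35 -0.8 ]
counter (array([ 536.9, -217.8]), array([201.4, 241.2]), 15.7)
tab (array([ 527. , -182.8]), array([13.6, 16.1]), 15.9)
tongue tip 0.023907870845108325 disc (array([ 545.1, -245. ]), array([64.6, 60. ]), 28.6) 0.07474196989846238 tab along 0.0661943306345458
```

View pics/w13.png

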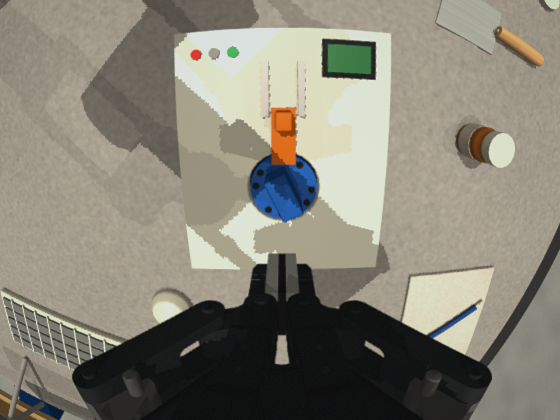

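The tab is 66.2 mm from the axis (66 expected) and the tongue tip is at 23.9 mm (24 expected), over the rim. The disc is flush at 0.0747 and the robot is clear.

```bash
python3 -c "
from rig import workorder; print(workorder.sign_off())"
```

```text
the job is handed in; nothing more can be done
None
```

The blue rotor is seated flush in the pocket, the catch is closed over its rim, and the job is handed in. The robot's clock read about 22 s, with the arm clear of everything.

- **Fitting the rotor:** I took the small blue rotor from the mat and lined it up with the cross's measured yaw (about 41.6° modulo 90°). It engaged on the first descent, so no shuffling was needed. I saw no upward force beyond sensor noise, so the sprung drive was never pressed noticeably.
- **Rotor seating check:** after release, the disc top measured 0.0746 m, the same as the counter top. It read 0.0747 m in the final view.
- **Catch check:** I pushed the catch with closed fingers at about 1.5 N until it stopped advancing, at about 3 N. In the final wrist view the tab is 66.2 mm from the pocket axis (66 expected) and the tongue tip is at 23.9 mm (24 expected).
- **Disagreements:** the fixed top camera put the tab about 2 mm farther out than the wrist camera, which is within its calibration error. The scene camera read about 3–4 mm closer in, but from a partial side view.
- **Bystanders:** they look unmoved in the last top view. I checked that by eye and did not measure them.

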